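Ready the foil deck: put tools away, fit the foil reels, pin them with R-clips

TASK

Get the foil deck ready to run: put the type holder and the screwdriver that were left on it into their own cutouts in the foam tray, fully home. Set every foil reel there is flat down on a spindle of its own, hub boss up, and secure each with an R-clip pushed right home through the cross-hole above it, straight leg through the shaft and bent leg snapped round it; a clip left over may stay where it is. Do not knock the type case, jar or tin about.

Things in the scene. Friction and masses are not known exactly. Their poses are not given: they have to be found in the camera images.
- tray: Fixed foam tool inlay, 240 (x) x 190 (y) x 24 mm; origin at the centre of its underside, z up. It has two cutouts 14 mm deep (floors 10 mm above the bench), one for the type holder, one for the screwdriver, each with about 2 mm to spare all round.
- tray_holder (a point): Where the type holder's origin belongs on its cutout's floor; axes as the tray's; the holder's x and y then point along the tray's. Cutout 116 (x) x 34 (y) mm centred here, with a notch for the knob in its +y side, x +20 to +44, out to y +44.
- tray_driver (a point): Where the screwdriver's origin belongs on its cutout's floor; axes as the tray's; its blade then points along the tray's +x. Handle part 94 (x) x 32 (y) mm centred here; from it a blade groove 16 mm wide runs on to x +143.
- holder: Loose brass type holder, a bar 112 x 30 x 24 mm with a row of type along its top, about 350 g; origin at the centre of its underside, x along the bar, z up. A black clamping knob, 20 mm diameter, sticks out 22 mm from its +y side at x +32, 12 mm high. Stands 10 mm proud of the foam when home.
- driver: Loose screwdriver lying on its side, 120 g: square black handle 90 x 28 x 28 mm; steel blade, 8 mm diameter, at half the handle's height, from x +45 to +135. Origin under the centre of the handle, x towards the blade tip, z up. The handle stands 14 mm proud of the foam when home.
- spindle1: Fixed upright steel spindle on the deck (a fixed plate 200 x 400 mm, 10 mm thick). Origin at the centre of its underside, on the deck's top face, z up. Base flange 60 mm diameter, 6 mm thick, on which a reel rests; shaft 24 mm diameter with a bevelled top, 76 mm high above the origin.
- spindle1_hole (a point): Centre of that spindle's cross-hole, 54.5 mm above its origin, on the shaft axis. The hole runs right through along the spindle's x axis (each its own way), open at both ends, 10 mm wide, 9 mm high, with rounded mouths.
- spindle2: Fixed upright steel spindle on the deck (a fixed plate 200 x 400 mm, 10 mm thick). Origin at the centre of its underside, on the deck's top face, z up. Base flange 60 mm diameter, 6 mm thick, on which a reel rests; shaft 24 mm diameter with a bevelled top, 76 mm high above the origin.
- spindle2_hole (a point): Centre of that spindle's cross-hole, 54.5 mm above its origin, on the shaft axis. The hole runs right through along the spindle's x axis (each its own way), open at both ends, 10 mm wide, 9 mm high, with rounded mouths.
- spindle3: Fixed upright steel spindle on the deck (a fixed plate 200 x 400 mm, 10 mm thick). Origin at the centre of its underside, on the deck's top face, z up. Base flange 60 mm diameter, 6 mm thick, on which a reel rests; shaft 24 mm diameter with a bevelled top, 76 mm high above the origin.
- spindle3_hole (a point): Centre of that spindle's cross-hole, 54.5 mm above its origin, on the shaft axis. The hole runs right through along the spindle's x axis (each its own way), open at both ends, 10 mm wide, 9 mm high, with rounded mouths.
- reel1: Loose spool of foil, 150 to 310 g, lying flat; may be absent (None). Origin at the centre of its underside, z up. Flanges 84 mm diameter (lower white, upper clear, foil between), 26 mm high in all; above them a white hub boss, 40 mm diameter and 16 mm high, to grip (42 mm in all); bore 29 mm diameter right through.
- reel2: Loose spool of foil, 150 to 310 g, lying flat; may be absent (None). Origin at the centre of its underside, z up. Flanges 84 mm diameter (lower white, upper clear, foil between), 26 mm high in all; above them a white hub boss, 40 mm diameter and 16 mm high, to grip (42 mm in all); bore 29 mm diameter right through.
- reel3: Loose spool of foil, 150 to 310 g, lying flat; may be absent (None). Origin at the centre of its underside, z up. Flanges 84 mm diameter (lower white, upper clear, foil between), 26 mm high in all; above them a white hub boss, 40 mm diameter and 16 mm high, to grip (42 mm in all); bore 29 mm diameter right through.
- clip1: Dark steel R-clip, 6 mm wire, 80 g, lying flat, either face up. Origin on the straight leg's axis where the shaft axis belongs; x along that leg to its tip at +38 mm, y to the bent leg, z normal to the clip. Leg runs back to x -84; a coil (to x -102) joins it to a stiff shoulder at y +30, x -84 to -56: grip across both there, 36 mm wide, best at x -72, y +15.
- clip1_leg (a joint): Springing of that clip's bent leg, rad: 0 relaxed, positive away from the straight leg. The leg starts at x -56, y +30, bows over the shaft at the origin, pinches in at x +14, y +7, flares to x +31, y +18. It springs about 0.15 to ride over the 24 mm shaft, then snaps back to about 0 (1.8 N m/rad; 5 to 10 N to push on).
- clip2: Dark steel R-clip, 6 mm wire, 80 g, lying flat, either face up. Origin on the straight leg's axis where the shaft axis belongs; x along that leg to its tip at +38 mm, y to the bent leg, z normal to the clip. Leg runs back to x -84; a coil (to x -102) joins it to a stiff shoulder at y +30, x -84 to -56: grip across both there, 36 mm wide, best at x -72, y +15.
- clip2_leg (a joint): Springing of that clip's bent leg, rad: 0 relaxed, positive away from the straight leg. The leg starts at x -56, y +30, bows over the shaft at the origin, pinches in at x +14, y +7, flares to x +31, y +18. It springs about 0.15 to ride over the 24 mm shaft, then snaps back to about 0 (1.8 N m/rad; 5 to 10 N to push on).
- clip3: Dark steel R-clip, 6 mm wire, 80 g, lying flat, either face up. Origin on the straight leg's axis where the shaft axis belongs; x along that leg to its tip at +38 mm, y to the bent leg, z normal to the clip. Leg runs back to x -84; a coil (to x -102) joins it to a stiff shoulder at y +30, x -84 to -56: grip across both there, 36 mm wide, best at x -72, y +15.
- clip3_leg (a joint): Springing of that clip's bent leg, rad: 0 relaxed, positive away from the straight leg. The leg starts at x -56, y +30, bows over the shaft at the origin, pinches in at x +14, y +7, flares to x +31, y +18. It springs about 0.15 to ride over the 24 mm shaft, then snaps back to about 0 (1.8 N m/rad; 5 to 10 N to push on).
- typecase: Bystander: black case of brass type, 80 x 110 x 25 mm, origin under its centre.
- jar: Bystander: glass jar, 60 mm diameter, 85 mm high, origin under its centre.
- tin: Bystander: metal tin, 68 mm diameter, 100 mm high, origin under its centre.
Mind the look-alikes: they are no part of the job. What is shaped like the reel1 but blue or red is not meant.

How it is judged:
By the outcome, as a careful person would: the job done as asked, in the order asked, and still so for the second after the job is handed in, with the robot touching nothing.
Of reel1, reel2, reel3 only 2 to 3 are there at a start; the rules pass over those that are not, and their reading is None.
At some moment in a run one of reel1, reel2, reel3, clip1, clip2, clip3, holder, driver may be knocked a few centimetres aside while the robot is not near it.
Once in a run the grip may slacken for a moment while it holds something.
It also fails if it takes over 210 s, if anything falls off the work surface, if the arm or the gripper's body presses on something with over 40 N, if the wrist force passes 120 N, or if a joint passes its speed limit or range.

ROBOT

A 7-joint arm with a two-finger parallel gripper is mounted at the origin on the work surface. World frame = base frame: x ahead of the robot, y to its left, z up, the work surface at z = 0. Lengths are in m, angles in rad, forces in N, time in s.
With the tool pointing down it reaches from about 0.4 to 0.85 m from the base axis. Payload 10.4 kg.
Tool frame: the origin (TCP) lies between the finger pads; the fingertips stand 11 mm ahead of it and the grasp point (between the pads) lies 8 mm behind it (tip_reach is the distance from the TCP to the fingertips, in m); z points along the fingers, y is the line along which they close (so a half turn about z gives the same grasp; the last joint's range is limited). The gripper opens to 85 mm and grips with 20 to 120 N. Pads are 22 mm wide; open, the fingers measure 114 mm over their backs; the gripper's body (76 mm by 85 mm) begins 54 mm behind the grasp point. The pads swing forward as they close: fully open they stand 13 mm farther back than shut.
Start: joints at [1.249, 0.332, -0.065, 1.46, 0.022, 1.35, -0.088], TCP at [0.184, -0.597, 0.207] pointing down, gripper open.
Joint ranges: [-2.6, 2.6], [-0.5, 2.12], [-1.47, 1.34], [0.16, 2.42], [-1.27, 4.41], [0.06, 2.06], [-2.6, 2.6]. Speed limits (rad/s): [2.22, 2.22, 2.79, 2.79, 3.14, 3.14, 3.14].

INTERFACE

Orientations are given as a unit quaternion [x, y, z, w].
In Python, from workcell import * gives the robot as it stands.
- The arm moves only by the shell command python3 -m inch 'ROWS' [OPENING] [FORCE]. ROWS is JSON, a list of rows, each an object with "slide": the shift along the world's x, y, z in m, a list of three; "yaw": the turn about the world's z in rad. A call has 1 to 20 rows; each row is the pose to reach, as a shift and turn from the pose commanded when the call began; what a row does not reach only later rows make up. A row lasts 1/12 s, in which the tool goes at most 41.7 mm and 7.16 degrees, less where a joint would pass 70% of its speed; a pose out of reach is approached as far as the arm can. A call with a gripper value outside its range is refused whole. OPENING is the closure in counts, from 0 (fully open) to 255 (shut), set as the call begins (- or left out, the last holds). The fingers move at their own pace and stop on an object; FORCE is the grip in N (left out, the last holds). Time passes only in rows, so rows that repeat a pose let the fingers close. It gives the time, the measured TCP pose, the force, the opening and the grip force at its end, in the units of the state.
- get_obs(): the state, without advancing time (a new reading comes with each control period).
- camera(name): name is "scene" or "top" or "wrist"; returns a dict with "frame" (420x560x3 uint8, red, green, blue), "fx", "fy", "cx", "cy" (pixels), "extrinsics" (4x4, takes a point from world to camera coordinates). Camera axes: x right, y down, z forward; pixel columns grow to the right and rows downward; lengths in m; the calibration is good to about 2 mm. A picture is of the moment at which its call begins. There is no depth.
- hand_in(): hands the job in; it is judged then, once.
The state is a dict: "clock": time; "joint_pos": joint angles; "joint_velocities": joint speeds; "tau": joint torques, N m; "position": TCP position; "ee_rot": TCP orientation; "ft_force": force on the tool from outside, world axes, zero at the start; "torque": the same for the moment, N m; "grip_width": opening from 0.0 (shut) to 1.0 (fully open); "grasp_force": force on a finger pad.
Only numpy, scipy, OpenCV 4.12 (cv2) and the standard library are available. Lean on these libraries where they do the work, as an engineer would, in place of code of your own. Each camera call takes 0.05 s, during which the arm holds its last target. There are 200 camera calls.

## Working session

There is one attempt and no reset: what is moved stays moved. The work goes in short steps, Python scripts to look and compute and a shell command to move; the robot and the scene stay as the last step left them, time stands still between calls to the robot, and variables do not carry over. Pictures are saved under pics/ and viewed, at most 14 in all, crops included, and the job is handed in when it is done.

```bash
ls; mkdir -p pics; cat > h.py <<'E'
from workcell import *
import numpy as np, cv2
def snap(n,f,crop=None,s=1):
    c=camera(n); im=c["frame"][:,:,::-1].copy()
    np.savez('pics/'+f+'.npz',im=im,fx=c["fx"],fy=c["fy"],cx=c["cx"],cy=c["cy"],E=np.array(c["extrinsics"]))
    if crop: x0,y0,x1,y1=crop; im=im[y0:y1,x0:x1]
    if s!=1: im=cv2.resize(im,None,fx=s,fy=s,interpolation=cv2.INTER_CUBIC)
    cv2.imwrite('pics/'+f+'.png',im)
def world(f,u,v,z):
    c=np.load('pics/'+f+'.npz');E=c['E'];R,t=E[:3,:3],E[:3,3]
    d=R.T@np.array([(u-c['cx'])/c['fx'],(v-c['cy'])/c['fy'],1]);o=-R.T@t
    return o+d*(z-o[2])/d[2]
def pix(f,p):
    c=np.load('pics/'+f+'.npz');E=c['E'];q=E[:3,:3]@np.array(p)+E[:3,3]
    return np.array([c['fx']*q[0]/q[2]+c['cx'],c['fy']*q[1]/q[2]+c['cy']])
E
python3 - <<'E'
from h import *
snap("top","t0",s=1.42);snap("scene","s0",s=1.42)
o=get_obs();print(o)
E
```

```text
pics
{'clock': 0.1, 'joint_pos': array([ 1.24939643,  0.3328021 , -0.06470832,  1.4608529 ,  0.02158549,
        1.34991928, -0.08849446]), 'joint_velocities': array([ 0.00046742, -0.00053586,  0.00155356, -0.00289436,  0.00070648,
       -0.00138167,  0.00323812]), 'tau': array([ 1.40793927e-03, -6.26747847e+01,  4.93260717e-02, -3.92431569e+01,
        1.64114137e-02,  6.99815704e-03, -3.51139192e-05]), 'position': array([ 0.18387849, -0.59694822,  0.20580176]), 'ee_rot': array([ 9.88858182e-01,  1.48859269e-01, -1.16589731e-04, -6.32777330e-04]), 'ft_force': array([-0.56155891, -0.27772556, -0.21501402]), 'torque': array([ 0.03605047, -0.00723071,  0.02203631]), 'grasp_force': 0.0, 'grip_width': 1.0019593180585626}
```

View pics/t0.png

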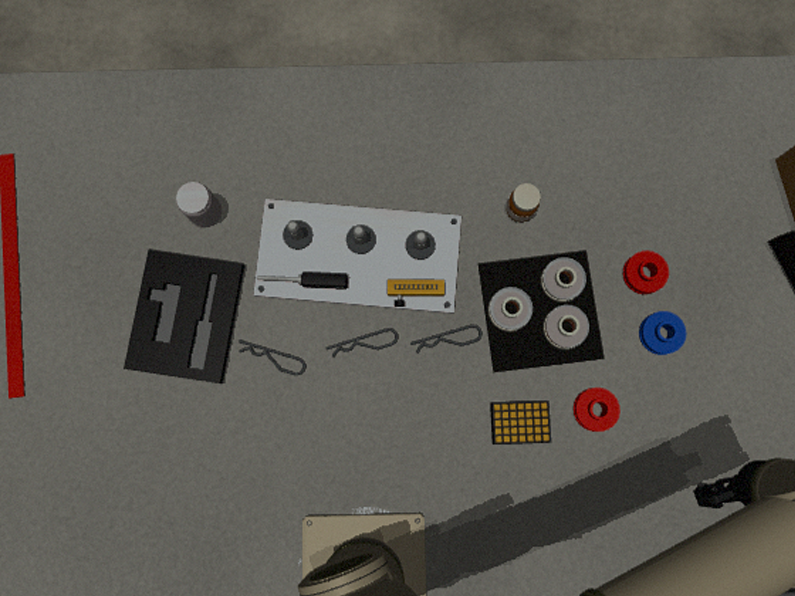

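View pics/s0.png

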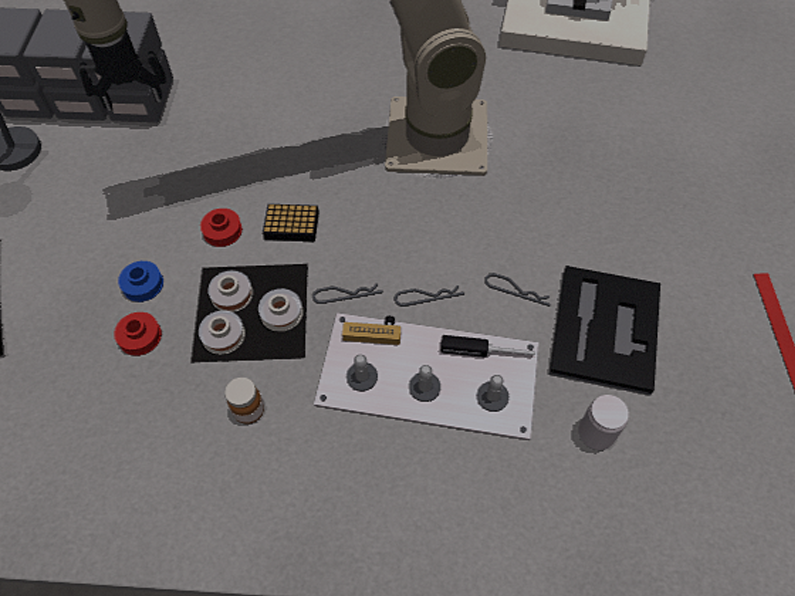

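The top view (1.42x) shows the deck with holder (415,287) and driver (310,281), spindles at (297,234), (360,238) and (420,244), clips at (275,356), (362,342) and (446,338), and the tray at (185,316). Candidates for the reels are white (511,308), (563,278), (566,326), red (646,271), (597,409) and blue (662,332). Only the three white/clear ones fit the description.

```bash
python3 - <<'E'
from h import *
for n,u,v,z in [("holder",415,287,.034),("driverhandle",324,281,.038),("sp1",297,230,.086),("sp2",360,234,.086),("sp3",420,240,.086),("clipA",290,362,.003),("clipB",382,338,.003),("clipC",465,333,.003),("r1",511,307,.042),("r2",565,276,.042),("r3",568,324,.042),("tray_h",165,316,.01),("tray_d",200,345,.01),("jar",526,195,.085),("tin",193,190,.1)]:
    print(n,world("t0",u/1.42,v/1.42,z).round(3))
c=camera("wrist");o=get_obs();E=np.array(c["extrinsics"]);print("cam pos",-E[:3,:3].T@E[:3,3],o["position"],E[:3,:3].round(3),c["fx"],c["cx"])
E
```

```text
holder [ 0.546 -0.111  0.034]
driverhandle [0.561 0.066 0.038]
sp1 [0.651 0.112 0.086]
sp2 [ 0.641 -0.008  0.086]
sp3 [ 0.627 -0.121  0.086]
clipA [0.407 0.137 0.003]
clipB [ 0.45  -0.044  0.003]
clipC [ 0.457 -0.208  0.003]
r1 [ 0.501 -0.295  0.042]
r2 [ 0.56  -0.403  0.042]
r3 [ 0.466 -0.403  0.042]
tray_h [0.502 0.383 0.01 ]
tray_d [0.443 0.313 0.01 ]
jar [ 0.711 -0.327  0.085]
tin [0.73  0.308 0.1  ]
cam pos [ 0.2485155  -0.57679552  0.37387139] [ 0.18392158 -0.59701963  0.20593158] [[ 0.295 -0.955 -0.003]
 [-0.92  -0.285  0.271]
 [-0.259 -0.078 -0.963]] 297.7239359595041 277.228389155848
```

```bash
python3 -m inch '[{"slide":[0.03,0.03,0.03],"yaw":0.1},{"slide":[0.316,0.577,0.114],"yaw":1.27},{"slide":[0.316,0.577,0.114],"yaw":1.27},{"slide":[0.316,0.577,0.114],"yaw":1.27},{"slide":[0.316,0.577,0.114],"yaw":1.27},{"slide":[0.316,0.577,0.114],"yaw":1.27},{"slide":[0.316,0.577,0.114],"yaw":1.27},{"slide":[0.316,0.577,0.114],"yaw":1.27},{"slide":[0.316,0.577,0.114],"yaw":1.27},{"slide":[0.316,0.577,0.114],"yaw":1.27},{"slide":[0.316,0.577,0.114],"yaw":1.27},{"slide":[0.316,0.577,0.114],"yaw":1.27},{"slide":[0.316,0.577,0.114],"yaw":1.27},{"slide":[0.316,0.577,0.114],"yaw":1.27},{"slide":[0.316,0.577,0.114],"yaw":1.27},{"slide":[0.316,0.577,0.114],"yaw":1.27},{"slide":[0.316,0.577,0.114],"yaw":1.27},{"slide":[0.316,0.577,0.114],"yaw":1.27},{"slide":[0.316,0.577,0.114],"yaw":1.27},{"slide":[0.316,0.577,0.114],"yaw":1.27}]'
python3 - <<'E'
from h import *
snap("wrist","w1",s=1.42)
E
```

```text
clock: 1.82
position: [0.4996, -0.0218, 0.3201]
ee_rot: [0.708, 0.706, -0.0, -0.0]
ft_force: [-1.1, -0.1, -0.1]
grip_width: 1.003
grasp_force: 0.0
```

View pics/w1.png

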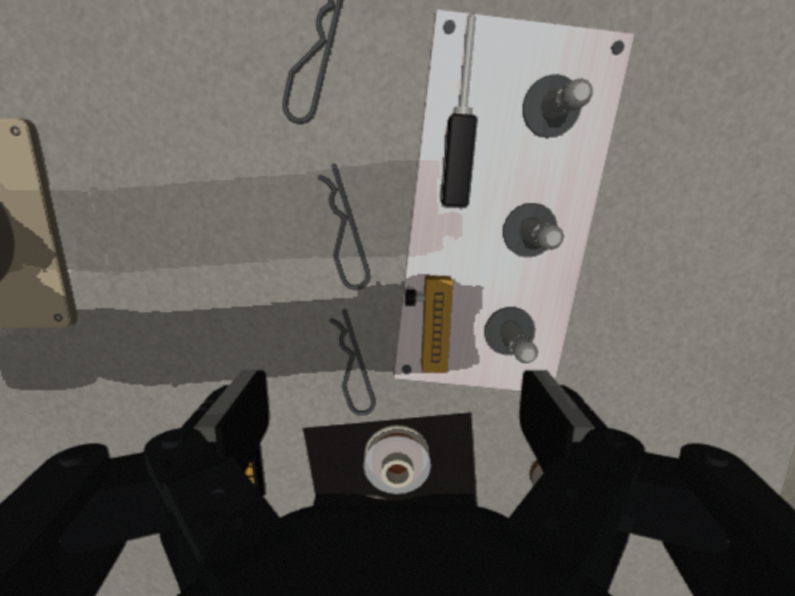

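The wrist view (1.42x) shows the holder at (438,325), the driver handle at (460,160) with blade tip (471,15), spindle tops at (578,92), (550,237), (525,351), and clips at (300,110), (350,270), (358,395).

```bash
python3 - <<'E'
from h import *
W=lambda u,v,z:world("w1",u/1.42,v/1.42,z)
for n,u,v,z in [("holder a",441,277.5,.034),("holder b",435,373,.034),("hold c",438,325,.034),("drv a",462,114,.038),("drv b",456,206,.038),("drv tip",471,14,.024),("sp1t",578,92,.086),("sp1b",551,106,.016),("sp2t",550,237,.086),("sp2b",533,229,.016),("sp3t",525,351,.086),("sp3b",510,331,.016),("r1",397,474,.042)]:
    print(n,W(u,v,z).round(4))
T=[world("t0",u/1.42,v/1.42,.024) for u,v in [(149,250),(245,262),(223,382),(124,369)]]
print(np.round(T,3), np.mean(T,0).round(4))
print([pix("w1",p)*1.42 for p in [(.5,-.02,.03)]])
E
```

```text
holder a [ 0.5501 -0.0513  0.034 ]
holder b [ 0.5461 -0.1654  0.034 ]
hold c [ 0.5481 -0.1062  0.034 ]
drv a [0.5658 0.1136 0.038 ]
drv b [0.5631 0.0254 0.038 ]
drv tip [0.5729 0.2039 0.024 ]
sp1t [0.6584 0.1237 0.086 ]
sp1b [0.66   0.1241 0.016 ]
sp2t [ 0.6463 -0.0012  0.086 ]
sp2b [ 0.6522 -0.0008  0.016 ]
sp3t [ 0.6319 -0.1169  0.086 ]
sp3b [ 0.6353 -0.12    0.016 ]
r1 [ 0.5015 -0.2975  0.042 ]
[[0.633 0.414 0.024]
 [0.605 0.224 0.024]
 [0.369 0.263 0.024]
 [0.399 0.455 0.024]] [0.5015 0.3391 0.024 ]
[array([395.29970581, 248.61951117])]
```

```bash
python3 -m inch '[{"slide":[0.0,-0.04,0],"yaw":-0.03},{"slide":[0.048,-0.085,-0.05],"yaw":-0.035},{"slide":[0.048,-0.085,-0.09],"yaw":-0.035},{"slide":[0.048,-0.085,-0.13],"yaw":-0.035},{"slide":[0.048,-0.085,-0.17],"yaw":-0.035},{"slide":[0.048,-0.085,-0.21],"yaw":-0.035},{"slide":[0.048,-0.085,-0.24],"yaw":-0.035},{"slide":[0.048,-0.085,-0.26],"yaw":-0.035},{"slide":[0.048,-0.085,-0.275],"yaw":-0.035},{"slide":[0.048,-0.085,-0.2855],"yaw":-0.035},{"slide":[0.048,-0.085,-0.2855],"yaw":-0.035},{"slide":[0.048,-0.085,-0.2855],"yaw":-0.035}]' 0
python3 -m inch '[{"slide":[0,0,0],"yaw":0},{"slide":[0,0,0],"yaw":0},{"slide":[0,0,0],"yaw":0},{"slide":[0,0,0],"yaw":0},{"slide":[0,0,0],"yaw":0},{"slide":[0,0,0],"yaw":0},{"slide":[0,0,0],"yaw":0},{"slide":[0,0,0],"yaw":0}]' 255 70
python3 -m inch '[{"slide":[0,0,0.03],"yaw":0},{"slide":[0,0,0.06],"yaw":0},{"slide":[0,0,0.09],"yaw":0},{"slide":[0,0,0.1],"yaw":0},{"slide":[0,0,0.1],"yaw":0}]'
```

```text
clock: 2.87
position: [0.5481, -0.1061, 0.0356]
ee_rot: [0.72, 0.694, 0.0, 0.0]
ft_force: [-0.7, -0.2, 0.9]
grip_width: 1.001
grasp_force: 0.0
clock: 3.53
position: [0.548, -0.1053, 0.0351]
ee_rot: [0.72, 0.694, 0.0, 0.0]
ft_force: [-0.4, -0.1, -0.2]
grip_width: -0.005
grasp_force: 0.0
clock: 3.95
position: [0.5498, -0.1055, 0.138]
ee_rot: [0.72, 0.694, 0.001, 0.002]
ft_force: [-0.5, -0.6, -0.8]
grip_width: -0.003
grasp_force: 0.0
```

```bash
python3 -m inch '[{"slide":[0,0,0.06],"yaw":0},{"slide":[0,0,0.1],"yaw":0},{"slide":[0,0,0.1],"yaw":0},{"slide":[0,0,0.1],"yaw":0}]' 0
python3 - <<'E'
from h import *
snap("wrist","w2",s=1.42)
E
```

```text
clock: 4.28
position: [0.5497, -0.1054, 0.2385]
ee_rot: [0.72, 0.694, 0.001, 0.002]
ft_force: [0.1, 0.2, 0.6]
grip_width: 0.563
grasp_force: 0.0
```

View pics/w2.png

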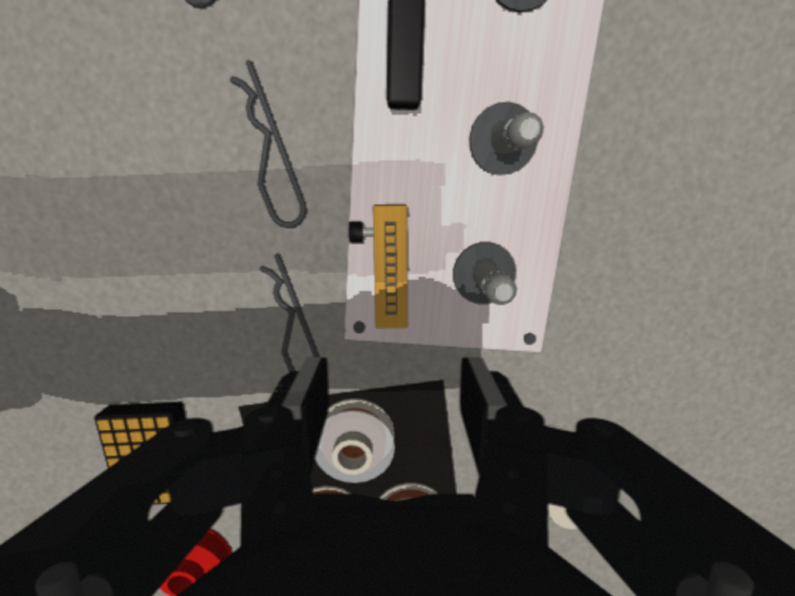

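The holder has not moved (top face (375-408, 205-327), knob at (356,232)); the fingers closed without catching it.

```bash
python3 - <<'E'
from h import *
W=lambda u,v,z:world("w2",u/1.42,v/1.42,z)
for z in (.01,.034): print(W(391,266,z).round(4),W(391,205,z).round(4),W(391,327,z).round(4))
print(W(500,291,.086),W(524,128,.086),W(484,272,.016),W(503,140,.016))
print(W(396,106,.038),W(406,50,.038))
o=get_obs();print(o['grip_width'],o['position'])
E
```

```text
[ 0.5471 -0.1113  0.01  ] [ 0.5492 -0.0548  0.01  ] [ 0.5448 -0.1725  0.01  ]
[ 0.5473 -0.1068  0.034 ] [ 0.5493 -0.0537  0.034 ] [ 0.5451 -0.1642  0.034 ]
[ 0.63219345 -0.11994148  0.086     ] [ 0.64539339 -0.0017018   0.086     ] [ 0.63438353 -0.11913566  0.016     ] [ 0.64835732 -0.00314403  0.016     ]
[0.5562778  0.02361411 0.038     ] [0.5654144  0.06318889 0.038     ]
0.6539517281457812 [ 0.54873137 -0.10544257  0.2359089 ]
```

```bash
python3 -c "
import workcell;print([n for n in dir(workcell) if n[0]!='_'],getattr(workcell,'tip_reach',None))"
python3 -m inch '[{"slide":[0,0,-0.04],"yaw":0},{"slide":[0,0,-0.08],"yaw":0},{"slide":[0,0,-0.12],"yaw":0},{"slide":[0,0,-0.16],"yaw":0},{"slide":[0,0,-0.19],"yaw":0},{"slide":[0,0,-0.2],"yaw":0},{"slide":[0,0,-0.2085],"yaw":0},{"slide":[0,0,-0.2085],"yaw":0},{"slide":[0,0,-0.2085],"yaw":0}]' 0
python3 -m inch '[{"slide":[0,0,0],"yaw":0},{"slide":[0,0,0],"yaw":0},{"slide":[0,0,0],"yaw":0},{"slide":[0,0,0],"yaw":0},{"slide":[0,0,0],"yaw":0},{"slide":[0,0,0],"yaw":0},{"slide":[0,0,0],"yaw":0}]' 255 70
```

```text
['MotionError', 'camera', 'get_obs', 'hand_in', 'tip_reach'] 0.011
clock: 5.08
position: [0.5487, -0.1053, 0.0275]
ee_rot: [0.72, 0.694, 0.0, 0.0]
ft_force: [0.3, 0.6, 0.6]
grip_width: 0.999
grasp_force: 0.0
clock: 5.67
position: [0.548, -0.1054, 0.0266]
ee_rot: [0.72, 0.694, 0.0, 0.0]
ft_force: [0.1, 0.5, -0.1]
grip_width: 0.01
grasp_force: 0.0
```

```bash
python3 - <<'E'
from h import *
snap("wrist","w3",s=1.0);snap("scene","s3",(180,180,440,320),2.1)
a=cv2.imread('pics/w3.png');b=cv2.imread('pics/s3.png')
b=cv2.resize(b,(560,302));cv2.imwrite('pics/v3.png',cv2.resize(np.vstack([a[180:],b]),None,fx=1.1,fy=1.1))
E
```

```text
(no output)
```

View pics/v3.png

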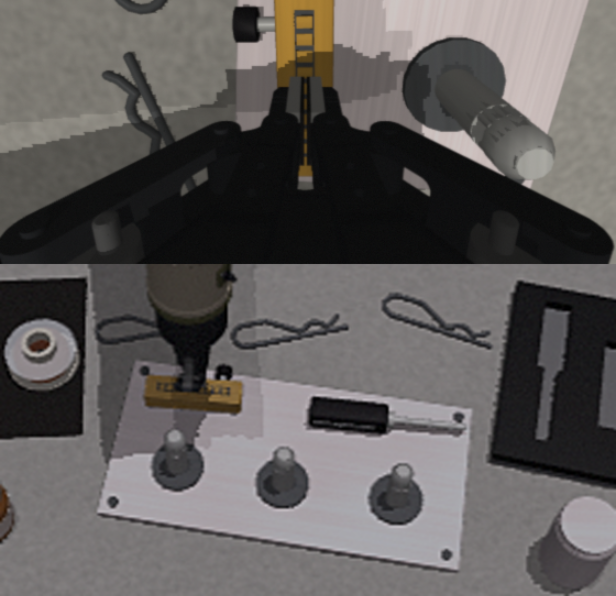

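The closed fingers stand over the bar without touching it, so the heights disagree. I will feel for the top with the fingers shut.

```bash
python3 -m inch '[{"slide":[0,0,-0.002],"yaw":0},{"slide":[0,0,-0.004],"yaw":0},{"slide":[0,0,-0.004],"yaw":0}]'; python3 -c "
from workcell import *;o=get_obs();print(o)"
```

```text
clock: 6.02
position: [0.5477, -0.1053, 0.022]
ee_rot: [0.72, 0.694, -0.0, -0.0]
ft_force: [0.2, -0.3, -0.1]
grip_width: 0.001
grasp_force: 0.0
{'clock': 6.0167, 'joint_pos': array([ 0.63238968,  0.44140173, -0.62790203,  1.80606253,  0.30412132,
        0.99270458, -0.15543147]), 'joint_velocities': array([ 0.00033494, -0.00403879, -0.00055869, -0.00306669, -0.00437626,
        0.00625686,  0.00608655]), 'tau': array([-1.00148390e-01, -5.67421389e+01, -8.96916568e+00, -3.23965251e+01,
        5.40066417e-02, -1.09952199e-01, -3.18702834e-02]), 'position': array([ 0.54765356, -0.10529165,  0.02196965]), 'ee_rot': array([ 7.20061485e-01,  6.93910179e-01, -1.67469503e-04, -3.04806645e-04]), 'ft_force': array([ 0.23488601, -0.32017088, -0.08784749]), 'torque': array([ 0.02880917,  0.04035976, -0.02021429]), 'grasp_force': 0.0, 'grip_width': 0.0007709497804562675}
```

```bash
python3 - <<'E'
from h import *
p=(.548,-.1054)
for z in (.0156,.0266,.034,.05,.07): print(z,(pix("w3",p+(z,))-[0,180])*1.1)
for z in (.01,.034):
  print([(pix("w3",(.5473+dx,-.107+dy,z))-[0,180])*1.1 for dx,dy in((.015,.056),(-.015,.056),(0.015,0))])
c=np.load('pics/w3.npz');E=c['E'];print(-E[:3,:3].T@E[:3,3])
E
```

```text
0.0156 [306.53694874  67.45161359]
0.0266 [306.61842596  74.63551515]
0.034 [306.6788439   79.96260641]
0.05 [306.82812741  93.12503447]
0.07 [307.06141411 113.69408191]
[array([328.84074427, -28.99845473]), array([274.82293227, -27.00913281]), array([330.39163914,  65.78933666])]
[array([332.29609147, -25.22465669]), array([270.40842691, -22.95311912]), array([333.75355987,  81.86003126])]
[ 0.54967108 -0.03671561  0.19469784]
```

```bash
python3 - <<'E'
from h import *
snap("wrist","w4");im=np.load('pics/w4.npz')['im']
cv2.imwrite('pics/w4.png',cv2.resize(im[100:330,120:420],None,fx=2.6,fy=2.6,interpolation=cv2.INTER_CUBIC))
E
```

```text
(no output)
```

View pics/w4.png

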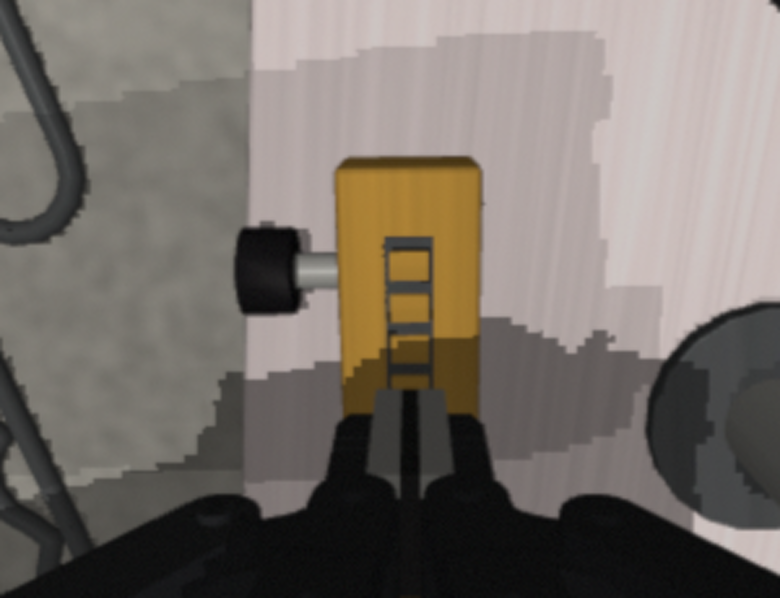

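```bash
python3 - <<'E'
from h import *
for y in (-.094,-.105):
  for z in (.011,.034,.045,.055,.065): print(y,z,((pix("w4",(.5477,y,z))-[120,100])*2.6).round(0), ((pix("w4",(.5477+.011,y,z))-[120,100])*2.6).round(0))
o=get_obs();c=np.load('pics/w4.npz');E=c['E'];C=-E[:3,:3].T@E[:3,3];print(C-o['position'])
E
```

```text
-0.094 0.011 [411. 324.] [457. 322.]
-0.094 0.034 [411. 357.] [463. 355.]
-0.094 0.045 [411. 376.] [466. 374.]
-0.094 0.055 [412. 395.] [470. 393.]
-0.094 0.065 [412. 418.] [474. 416.]
-0.105 0.011 [413. 366.] [457. 365.]
-0.105 0.034 [413. 404.] [464. 402.]
-0.105 0.045 [413. 426.] [467. 424.]
-0.105 0.055 [414. 448.] [471. 447.]
-0.105 0.065 [414. 474.] [475. 472.]
[0.00170628 0.06858311 0.16790265]
```

```bash
python3 - <<'E'
from h import *
f=lambda p:((pix("s3",p)-[180,180])*560/260*1.1*np.array([1,302/301.5])+[0,264]).round(0)
for z in (.0156,.034,.05,.06): print(z,f((.5477,-.105,z)),f((.5477,-.094,z)))
print(f((.5623,-.107,.034)),f((.5323,-.107,.034)))
im=np.load('pics/s3.npz')['im'][205:275,220:300]
cv2.imwrite('pics/s3c.png',cv2.resize(im,None,fx=9,fy=8,interpolation=cv2.INTER_CUBIC))
E
```

```text
0.0156 [197. 396.] [206. 396.]
0.034 [196. 388.] [206. 388.]
0.05 [196. 381.] [205. 381.]
0.06 [195. 377.] [205. 377.]
[194. 399.] [196. 376.]
```

View pics/s3c.png

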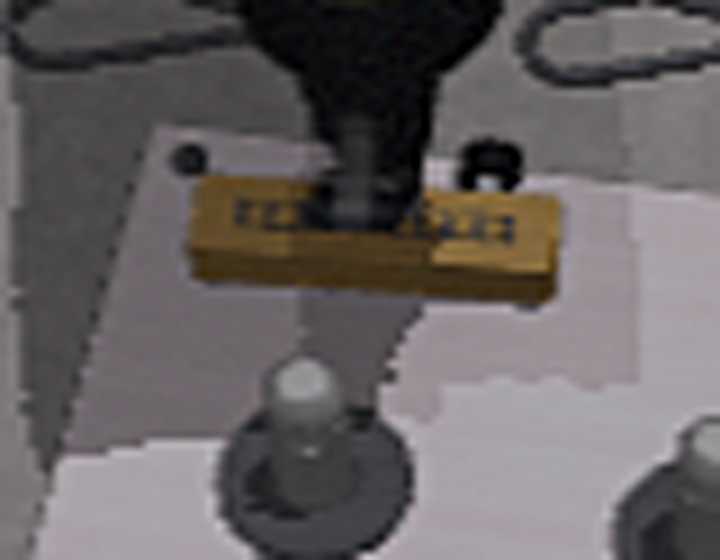

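```bash
python3 -m inch '[{"slide":[0,0,-0.001],"yaw":0},{"slide":[0,0,-0.0025],"yaw":0},{"slide":[0,0,-0.0025],"yaw":0}]';python3 -m inch '[{"slide":[0,0,-0.001],"yaw":0},{"slide":[0,0,-0.0015],"yaw":0},{"slide":[0,0,-0.0015],"yaw":0}]'
```

```text
clock: 6.32
position: [0.5478, -0.1053, 0.0197]
ee_rot: [0.72, 0.694, -0.0, -0.0]
ft_force: [-0.3, -0.2, 0.6]
grip_width: -0.002
grasp_force: 0.0
clock: 6.57
position: [0.5479, -0.1053, 0.0184]
ee_rot: [0.72, 0.694, 0.0, -0.0]
ft_force: [0.8, -0.9, 0.1]
grip_width: -0.002
grasp_force: 0.0
```

```bash
python3 -m inch '[{"slide":[0,0,-0.001],"yaw":0},{"slide":[0,0,-0.002],"yaw":0},{"slide":[0,0,-0.002],"yaw":0}]' | grep -E "position|ft_"; python3 -m inch '[{"slide":[0,0,-0.001],"yaw":0},{"slide":[0,0,-0.002],"yaw":0},{"slide":[0,0,-0.002],"yaw":0}]'| grep -E "position|ft_"
```

```text
position: [0.5479, -0.1053, 0.0163]
ft_force: [0.3, -0.9, 0.0]
position: [0.5479, -0.1053, 0.0143]
ft_force: [0.8, 0.5, -0.0]
```

```bash
python3 -m inch '[{"slide":[0,0,-0.001],"yaw":0},{"slide":[0,0,-0.002],"yaw":0},{"slide":[0,0,-0.002],"yaw":0}]' | grep -E "position|ft_"; python3 -m inch '[{"slide":[0,0,-0.001],"yaw":0},{"slide":[0,0,-0.002],"yaw":0},{"slide":[0,0,-0.002],"yaw":0}]'| grep -E "position|ft_"
python3 - <<'E'
from h import *
snap("wrist","w5");im=np.load('pics/w5.npz')['im'];snap("scene","s5")
a=cv2.resize(im[100:330,120:420],None,fx=1.6,fy=1.6,interpolation=cv2.INTER_CUBIC)
b=cv2.resize(np.load('pics/s5.npz')['im'][180:290,210:310],(334,368),interpolation=cv2.INTER_CUBIC)[:368]
cv2.imwrite('pics/v5.png',np.hstack([a[:368],b])[:, :800])
E
```

```text
position: [0.5479, -0.1053, 0.0123]
ft_force: [1.2, -0.5, 0.1]
position: [0.5479, -0.1053, 0.0103]
ft_force: [0.9, -0.7, 1.0]
```

View pics/v5.png

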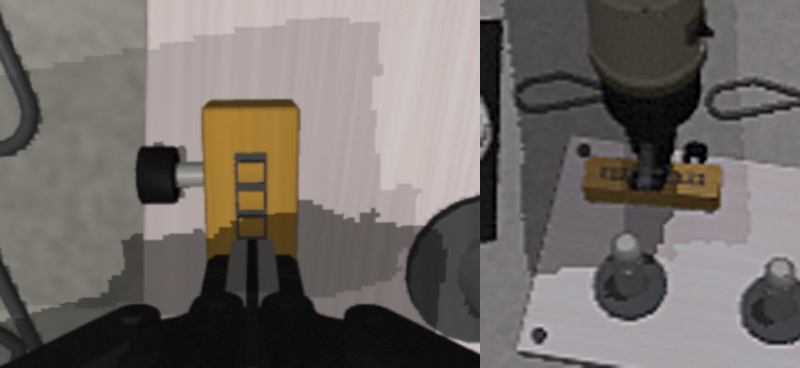

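```bash
for i in 1; do python3 -m inch '[{"slide":[0,0,-0.001],"yaw":0},{"slide":[0,0,-0.002],"yaw":0},{"slide":[0,0,-0.002],"yaw":0}]' | grep -E "position|ft_"; done; python3 -m inch '[{"slide":[0,0,-0.001],"yaw":0},{"slide":[0,0,-0.002],"yaw":0},{"slide":[0,0,-0.002],"yaw":0}]'| grep -E "position|ft_"; python3 -m inch '[{"slide":[0,0,-0.001],"yaw":0},{"slide":[0,0,-0.002],"yaw":0},{"slide":[0,0,-0.002],"yaw":0}]'| grep -E "position|ft_"
python3 - <<'E'
from h import *
for f in ("w4","w5"):
  c=np.load('pics/'+f+'.npz');E=c['E'];print(-E[:3,:3].T@E[:3,3])
E
```

```text
position: [0.5482, -0.1054, 0.0093]
ft_force: [-4.4, -0.1, 10.3]
position: [0.5484, -0.1054, 0.0092]
ft_force: [-15.1, 0.8, 33.3]
position: [0.5485, -0.1054, 0.0091]
ft_force: [-24.6, 2.4, 56.3]
[ 0.54944635 -0.03669142  0.19006676]
[ 0.54957984 -0.03669556  0.17839639]
```

Contact with the holder's top comes at a TCP height of about 0.0095. So the shut fingertips really stand about 25 mm behind the reported TCP, not 11 mm ahead of it. I'll work with tip_z ≈ TCP_z + 0.0245.

```bash
python3 -m inch '[{"slide":[0,0,0.02],"yaw":0},{"slide":[0,0,0.06],"yaw":0},{"slide":[0,0,0.06],"yaw":0},{"slide":[0,0,0.06],"yaw":0},{"slide":[0,0,0.06],"yaw":0},{"slide":[0,0,0.06],"yaw":0},{"slide":[0,0,0.06],"yaw":0}]' 0
python3 -m inch '[{"slide":[0,0,-0.03],"yaw":0},{"slide":[0,0,-0.05],"yaw":0},{"slide":[0,0,-0.06],"yaw":0},{"slide":[0,0,-0.067],"yaw":0},{"slide":[0,0,-0.067],"yaw":0}]' 0
python3 -m inch '[{"slide":[0,0,0],"yaw":0},{"slide":[0,0,0],"yaw":0},{"slide":[0,0,0],"yaw":0},{"slide":[0,0,0],"yaw":0},{"slide":[0,0,0],"yaw":0},{"slide":[0,0,0],"yaw":0},{"slide":[0,0,0],"yaw":0}]' 255 70
```

```text
clock: 9.0
position: [0.5472, -0.1052, 0.0634]
ee_rot: [0.72, 0.694, -0.0, -0.001]
ft_force: [0.5, 1.2, -0.7]
grip_width: 0.978
grasp_force: 0.0
clock: 9.42
position: [0.5471, -0.105, -0.0038]
ee_rot: [0.72, 0.694, -0.0, -0.001]
ft_force: [-0.3, 1.3, 0.4]
grip_width: 0.997
grasp_force: 0.0
clock: 10.0
position: [0.5486, -0.1055, -0.0015]
ee_rot: [0.72, 0.694, 0.0, 0.001]
ft_force: [-0.9, 1.2, 6.2]
grip_width: 0.325
grasp_force: 69.9
```

```bash
python3 -m inch '[{"slide":[0,0,0.03],"yaw":0},{"slide":[0,0,0.06],"yaw":0},{"slide":[0,0.01,0.09],"yaw":0},{"slide":[-0.108,0.465,0.14],"yaw":-1.7},{"slide":[-0.108,0.465,0.14],"yaw":-1.7},{"slide":[-0.108,0.465,0.14],"yaw":-1.7},{"slide":[-0.108,0.465,0.14],"yaw":-1.7},{"slide":[-0.108,0.465,0.14],"yaw":-1.7},{"slide":[-0.108,0.465,0.14],"yaw":-1.7},{"slide":[-0.108,0.465,0.14],"yaw":-1.7},{"slide":[-0.108,0.465,0.14],"yaw":-1.7},{"slide":[-0.108,0.465,0.14],"yaw":-1.7},{"slide":[-0.108,0.465,0.14],"yaw":-1.7},{"slide":[-0.108,0.465,0.14],"yaw":-1.7},{"slide":[-0.108,0.465,0.14],"yaw":-1.7},{"slide":[-0.108,0.465,0.14],"yaw":-1.7},{"slide":[-0.108,0.465,0.14],"yaw":-1.7},{"slide":[-0.108,0.465,0.14],"yaw":-1.7},{"slide":[-0.108,0.465,0.14],"yaw":-1.7},{"slide":[-0.108,0.465,0.14],"yaw":-1.7}]'
python3 - <<'E'
from h import *
snap("wrist","w6",s=1.42);o=get_obs();print(o['position'],o['ee_rot'],o['joint_pos'],o['grasp_force'])
E
```

```text
clock: 11.67
position: [0.4399, 0.3595, 0.1376]
ee_rot: [0.996, -0.084, 0.0, 0.0]
ft_force: [0.3, 1.0, -3.3]
grip_width: 0.323
grasp_force: 70.7
[0.43965464 0.35978187 0.13758731] [ 9.96604579e-01 -8.23342312e-02  3.90093937e-04  4.85274082e-04] [-0.40636748  0.28789467 -0.42494223  1.68634153  0.12749041  1.19480609
 -2.59846177] 70.71586847305298
```

View pics/w6.png

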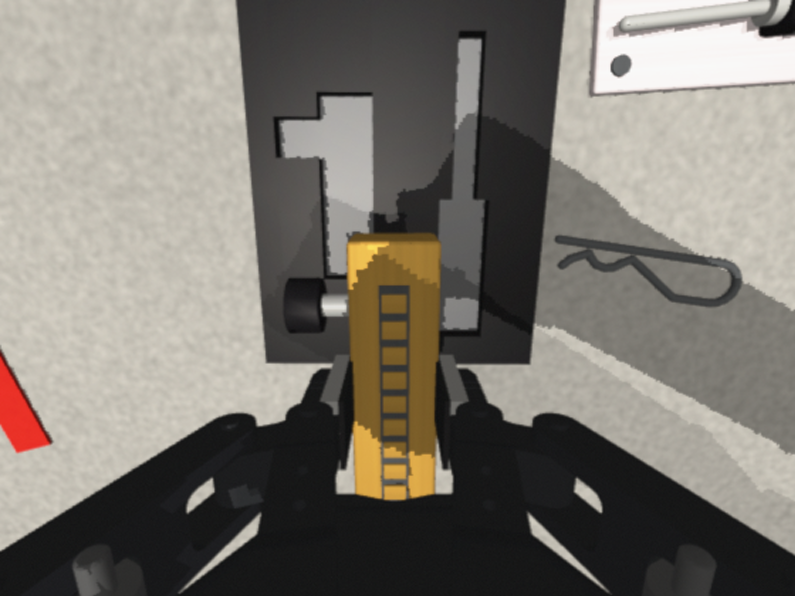

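```bash
python3 - <<'E'
from h import *
W=lambda u,v,z:world("w6",u/1.42,v/1.42,z)[:2]
P={k:W(*v,.024) for k,v in dict(tl=(317,93),tr=(373,94),bl=(325,277),n1=(274,117),n2=(277,158),ntr=(486,32),ntl=(458,32),htl=(439,199),htr=(487,200),hbr=(480,334),hbl=(441,334),c1=(237,0),c2=(267,363),c3=(565,0),c4=(530,363)).items()}
for k,v in P.items(): print(k,v.round(4))
ang=lambda a,b:np.degrees(np.arctan2(*(P[a]-P[b])[::-1])).round(2)
print("yaw",ang('tl','bl'),ang('tl','tr')-90,ang('ntr','hbr'),ang('c1','c2'),ang('c3','c4'),ang('htl','hbl'))
for y in (-9.0,-9.8):
  a=np.radians(y);R=np.array([[np.cos(a),-np.sin(a)],[np.sin(a),np.cos(a)]])
  # holder frame offsets: tl=(58,17), tr=(58,-17), bl=(-58,17), n1=(44,44), n2=(20,44)
  for k,o in dict(tl=(58,17),tr=(58,-17),bl=(-58,17),n1=(44,44),n2=(20,44)).items(): print(y,'H',k,(P[k]-R@np.array(o)/1e3).round(4))
  for k,o in dict(ntr=(143,-8),ntl=(143,8),htl=(47,16),htr=(47,-16),hbr=(-47,-16),hbl=(-47,16)).items(): print(y,'D',k,(P[k]-R@np.array(o)/1e3).round(4))
# held bar: top z
o=get_obs();zt=o['position'][2]+.0355
for u,v in [(348,241),(440,240),(394,240)]: print(W(u,v,zt).round(4))
E
```

```text
tl [0.5668 0.3856]
tr [0.5606 0.3522]
bl [0.4543 0.4047]
n1 [0.558  0.4146]
n2 [0.5344 0.4185]
ntr [0.5823 0.2809]
ntl [0.585  0.2971]
htl [0.4925 0.3211]
htr [0.4867 0.2905]
hbr [0.3958 0.3053]
hbl [0.4004 0.3325]
c1 [0.6222 0.4206]
c2 [0.3992 0.4592]
c3 [0.5909 0.2343]
c4 [0.3678 0.2722]
yaw -9.63 -10.489999999999995 -7.46 -9.82 -9.66 -7.02
-9.0 H tl [0.5069 0.3779]
-9.0 H tr [0.506 0.378]
-9.0 H bl [0.5089 0.3788]
-9.0 H n1 [0.5077 0.3781]
-9.0 H n2 [0.5078 0.3782]
-9.0 D ntr [0.4423 0.3111]
-9.0 D ntl [0.4425 0.3115]
-9.0 D htl [0.4436 0.3127]
-9.0 D htr [0.4428 0.3137]
-9.0 D hbr [0.4448 0.3137]
-9.0 D hbl [0.4443 0.3093]
-9.8 H tl [0.5068 0.3787]
-9.8 H tr [0.5064 0.3788]
-9.8 H bl [0.5085 0.3781]
-9.8 H n1 [0.5072 0.3788]
-9.8 H n2 [0.5072 0.3786]
-9.8 D ntr [0.4427 0.3131]
-9.8 D ntl [0.4427 0.3135]
-9.8 D htl [0.4435 0.3134]
-9.8 D htr [0.4431 0.3143]
-9.8 D hbr [0.4449 0.313 ]
-9.8 D hbl [0.444  0.3087]
[0.492  0.3654]
[0.4875 0.337 ]
[0.4899 0.3512]
```

```bash
python3 -m inch '[{"slide":[0.035,0.009,0],"yaw":-0.004},{"slide":[0.0698,0.0185,-0.02],"yaw":-0.004},{"slide":[0.0698,0.0185,-0.05],"yaw":-0.004},{"slide":[0.0698,0.0185,-0.08],"yaw":-0.004},{"slide":[0.0698,0.0185,-0.1],"yaw":-0.004},{"slide":[0.0698,0.0185,-0.115],"yaw":-0.004},{"slide":[0.0698,0.0185,-0.12],"yaw":-0.004},{"slide":[0.0698,0.0185,-0.12],"yaw":-0.004},{"slide":[0.0698,0.0185,-0.12],"yaw":-0.004}]'
python3 -m inch '[{"slide":[0,0,-0.003],"yaw":0},{"slide":[0,0,-0.006],"yaw":0},{"slide":[0,0,-0.009],"yaw":0},{"slide":[0,0,-0.012],"yaw":0},{"slide":[0,0,-0.012],"yaw":0}]'
python3 -c "
from workcell import *;o=get_obs();print(o['joint_pos'])"
```

```text
clock: 12.47
position: [0.51, 0.3785, 0.0182]
ee_rot: [0.996, -0.085, -0.0, -0.0]
ft_force: [1.2, 0.4, -3.2]
grip_width: 0.331
grasp_force: 70.8
clock: 12.88
position: [0.5118, 0.3787, 0.0071]
ee_rot: [0.996, -0.086, 0.002, -0.001]
ft_force: [2.7, -0.0, 5.7]
grip_width: 0.325
grasp_force: 72.0
[-0.47184     0.54900317 -0.30969871  1.61583711  0.19116194  1.00266465
 -2.58347611]
```

```bash
python3 - <<'E'
from h import *
snap("wrist","w7",s=1.42)
E
```

```text
(no output)
```

View pics/w7.png

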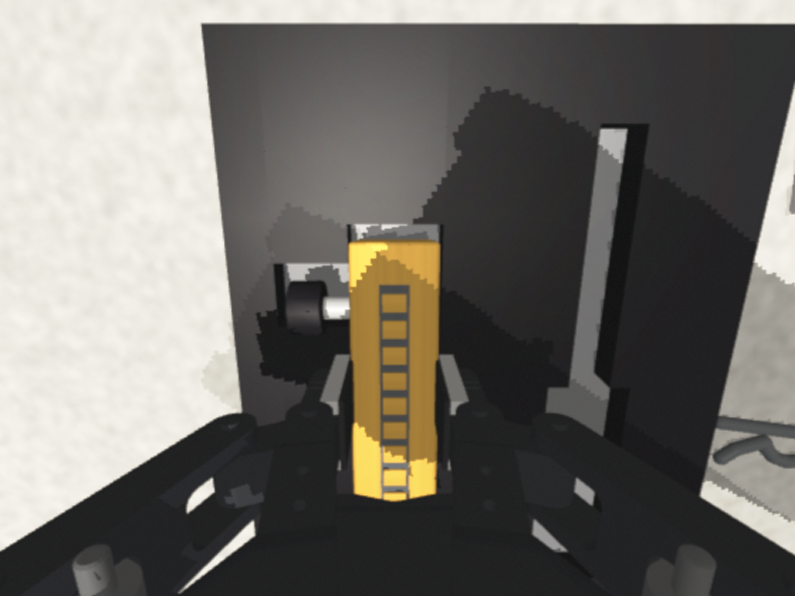

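The holder is over its cutout with a visible gap in front: rim at row 224, bar front at 241. The knob lies at rows 283-330 and the notch's front edge at 263, so the holder sits too far toward tray -x.

```bash
python3 - <<'E'
from h import *
o=get_obs();p=o['position'];a=np.radians(-9.7);d=np.array([np.cos(a),np.sin(a)]);n=np.array([-d[1],d[0]])
W=lambda u,v,z:world("w7",u/1.42,v/1.42,z)[:2]
f=lambda x:np.array([ (x-p[:2])@d,(x-p[:2])@n]).round(4)
print("rim front",f(W(349,224,.024)),f(W(441,225,.024)))
print("bar front top",f(W(350,242,p[2]+.0355)),f(W(440,242,p[2]+.0355)))
print("notch front",f(W(277,263,.024)),"knob",f(W(305,283,p[2]+.0235)),f(W(305,330,p[2]+.0235)))
E
```

```text
rim front [0.0539 0.0158] [ 0.0535 -0.0167]
bar front top [0.05   0.0137] [ 0.05   -0.0145]
notch front [0.04   0.0424] knob [0.0341 0.0312] [0.0167 0.0322]
```

```bash
python3 -m inch '[{"slide":[0.002,0,0.003],"yaw":0},{"slide":[0.004,-0.0005,0.003],"yaw":0},{"slide":[0.004,-0.0005,0.0],"yaw":0},{"slide":[0.004,-0.0005,-0.003],"yaw":0},{"slide":[0.004,-0.0005,-0.006],"yaw":0},{"slide":[0.004,-0.0005,-0.006],"yaw":0}]'
```

```text
clock: 13.43
position: [0.5133, 0.378, -0.0003]
ee_rot: [0.996, -0.085, -0.0, 0.0]
ft_force: [-4.3, -0.7, 4.9]
grip_width: 0.327
grasp_force: 72.2
```

```bash
python3 -m inch '[{"slide":[0,0,-0.001],"yaw":0},{"slide":[0,0,-0.0015],"yaw":0},{"slide":[0,0,-0.0015],"yaw":0}]'
python3 -m inch '[{"slide":[0,0,0],"yaw":0},{"slide":[0,0,0],"yaw":0},{"slide":[0,0,0],"yaw":0},{"slide":[0,0,0.02],"yaw":0},{"slide":[0,0,0.04],"yaw":0},{"slide":[0,0,0.04],"yaw":0}]' 0
python3 -m inch '[{"slide":[0,0,0],"yaw":0},{"slide":[0,0,0],"yaw":0},{"slide":[0,0,0],"yaw":0},{"slide":[0,0,0],"yaw":0},{"slide":[0,0,0],"yaw":0},{"slide":[0,0,0],"yaw":0},{"slide":[0,0,-0.01],"yaw":0},{"slide":[0,0,-0.02],"yaw":0},{"slide":[0,0,-0.025],"yaw":0},{"slide":[0,0,-0.027],"yaw":0},{"slide":[0,0,-0.029],"yaw":0},{"slide":[0,0,-0.029],"yaw":0}]' 255
```

```text
clock: 13.68
position: [0.5134, 0.3781, -0.0007]
ee_rot: [0.996, -0.085, -0.0, 0.0]
ft_force: [-6.9, -3.1, 14.0]
grip_width: 0.33
grasp_force: 75.7
clock: 14.18
position: [0.5156, 0.3792, 0.0417]
ee_rot: [0.996, -0.085, 0.002, -0.002]
ft_force: [0.4, 0.3, 0.8]
grip_width: 1.005
grasp_force: 0.0
clock: 15.18
position: [0.5133, 0.3772, 0.0094]
ee_rot: [0.996, -0.085, -0.0, 0.001]
ft_force: [-4.7, -3.7, 8.9]
grip_width: 0.003
grasp_force: 5.0
```

```bash
python3 -m inch '[{"slide":[0,0,0.04],"yaw":0},{"slide":[0.005,-0.02,0.07],"yaw":0.1},{"slide":[0.051,-0.308,0.1],"yaw":1.687},{"slide":[0.051,-0.308,0.1],"yaw":1.687},{"slide":[0.051,-0.308,0.1],"yaw":1.687},{"slide":[0.051,-0.308,0.1],"yaw":1.687},{"slide":[0.051,-0.308,0.1],"yaw":1.687},{"slide":[0.051,-0.308,0.1],"yaw":1.687},{"slide":[0.051,-0.308,0.1],"yaw":1.687},{"slide":[0.051,-0.308,0.1],"yaw":1.687},{"slide":[0.051,-0.308,0.1],"yaw":1.687},{"slide":[0.051,-0.308,0.1],"yaw":1.687},{"slide":[0.051,-0.308,0.1],"yaw":1.687},{"slide":[0.051,-0.308,0.1],"yaw":1.687},{"slide":[0.051,-0.308,0.1],"yaw":1.687},{"slide":[0.051,-0.308,0.1],"yaw":1.687},{"slide":[0.051,-0.308,0.06],"yaw":1.687},{"slide":[0.051,-0.308,0.03],"yaw":1.687}]' 0
python3 - <<'E'
from h import *
snap("wrist","w8");W=lambda u,v,z:world("w8",u,v,z)
im=np.load('pics/w8.npz')['im'];g=im.max(2)
# dark handle blob against bright deck
m=(g<70).astype(np.uint8);m[250:]=0
n,l,s,c=cv2.connectedComponentsWithStats(m)
for i in range(1,n):
    if s[i,4]>400: print(s[i],c[i])
print(pix("w8",(.5645,.0695,.038)),pix("w8",(.5645,.114,.038)))
E
```

```text
clock: 16.68
position: [0.5656, 0.0697, 0.0385]
ee_rot: [0.727, 0.686, 0.001, 0.001]
ft_force: [-0.5, -0.8, -0.9]
grip_width: 1.002
grasp_force: 0.0
[   1    0   66  188 4622] [38.64128083 90.70813501]
[ 377   96  105   94 6775] [423.21431734 142.92738007]
[ 255  169   47   81 3620] [278.0781768  210.81767956]
[191 233  30  17 410] [205.93170732 242.18536585]
[276.94578021 247.7583569 ] [272.42594414 174.79582252]
```

```bash
python3 -m inch '[{"slide":[0,0.001,-0.02],"yaw":0},{"slide":[0,0.001,-0.035],"yaw":0},{"slide":[0,0.001,-0.0415],"yaw":0},{"slide":[0,0.001,-0.0415],"yaw":0},{"slide":[0,0.001,-0.0415],"yaw":0}]' 0
python3 -m inch '[{"slide":[0,0,0],"yaw":0},{"slide":[0,0,0],"yaw":0},{"slide":[0,0,0],"yaw":0},{"slide":[0,0,0],"yaw":0},{"slide":[0,0,0],"yaw":0},{"slide":[0,0,0],"yaw":0}]' 255 70
python3 -m inch '[{"slide":[0,0,0.03],"yaw":0},{"slide":[0,0,0.06],"yaw":0},{"slide":[0,0.01,0.09],"yaw":0},{"slide":[-0.165,0.235,0.12],"yaw":-1.687},{"slide":[-0.165,0.235,0.12],"yaw":-1.687},{"slide":[-0.165,0.235,0.12],"yaw":-1.687},{"slide":[-0.165,0.235,0.12],"yaw":-1.687},{"slide":[-0.165,0.235,0.12],"yaw":-1.687},{"slide":[-0.165,0.235,0.12],"yaw":-1.687},{"slide":[-0.165,0.235,0.12],"yaw":-1.687},{"slide":[-0.165,0.235,0.12],"yaw":-1.687},{"slide":[-0.165,0.235,0.12],"yaw":-1.687},{"slide":[-0.165,0.235,0.12],"yaw":-1.687},{"slide":[-0.165,0.235,0.12],"yaw":-1.687},{"slide":[-0.165,0.235,0.12],"yaw":-1.687},{"slide":[-0.165,0.235,0.12],"yaw":-1.687},{"slide":[-0.165,0.235,0.12],"yaw":-1.687},{"slide":[-0.165,0.235,0.12],"yaw":-1.687},{"slide":[-0.165,0.235,0.12],"yaw":-1.687}]'
python3 - <<'E'
from h import *
snap("wrist","w9",s=1.42);o=get_obs();print(o['position'],o['joint_pos'][6])
E
```

```text
clock: 17.15
position: [0.5651, 0.0708, -0.0017]
ee_rot: [0.726, 0.687, 0.0, 0.0]
ft_force: [-0.3, -0.6, 0.9]
grip_width: 1.0
grasp_force: 0.0
clock: 17.65
position: [0.5654, 0.0707, -0.0017]
ee_rot: [0.726, 0.688, 0.0, 0.0]
ft_force: [-1.0, -0.3, 6.3]
grip_width: 0.307
grasp_force: 70.4
clock: 19.23
position: [0.3996, 0.3056, 0.1174]
ee_rot: [0.997, -0.083, -0.0, 0.0]
ft_force: [-0.2, 1.6, -1.4]
grip_width: 0.309
grasp_force: 69.5
[0.3996638  0.30562083 0.11744012] -2.548324944688269
```

View pics/w9.png

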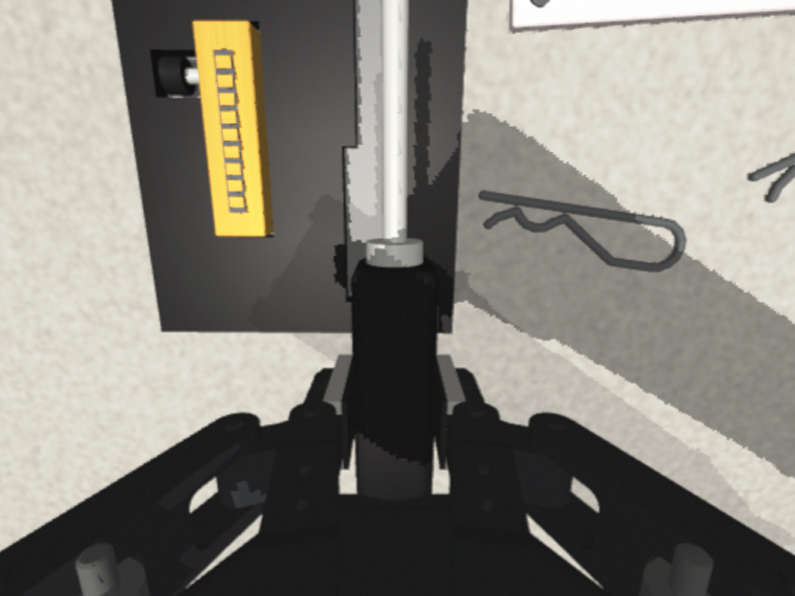

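The holder sits home at (235,130) with its knob in the notch. The driver is held with its blade along tray +x, and the cutout rim corners are at (345,148) and (348,300).

```bash
python3 - <<'E'
from h import *
W=lambda u,v,z:world("w9",u/1.42,v/1.42,z)[:2]
p=get_obs()['position'];a=np.radians(-9.5);d=np.array([np.cos(a),np.sin(a)]);n=np.array([-d[1],d[0]])
f=lambda x:np.array([(x-p[:2])@d,(x-p[:2])@n]).round(4)
for k,u,v,z in [("front top",395,266,p[2]+.0395),("front collar base mid",395,264,p[2]+.026),("left",355,300,p[2]+.0395),("right",437,300,p[2]+.0395)]: print(k,f(W(u,v,z)))
a=np.radians(-9.7);d=np.array([np.cos(a),np.sin(a)]);n=np.array([-d[1],d[0]])
print(W(345,148,.024)-.047*d-.016*n, W(348,300,.024)+.047*d-.016*n, f(W(345,148,.024)),f(W(348,300,.024)))
# blade direction
print(f(W(394,20,p[2]+.0255)),f(W(395,240,p[2]+.0255)))
E
```

```text
front top [ 0.0432 -0.0003]
front collar base mid [ 0.0413 -0.0003]
left [0.0323 0.0123]
right [ 0.0323 -0.0135]
[0.44178307 0.31149945] [0.44404706 0.31172054] [0.0875 0.0289] [-0.0043  0.0295]
[0.114  0.0005] [ 0.0494 -0.0001]
```

```bash
python3 -m inch '[{"slide":[0.03,0.004,0],"yaw":-0.003},{"slide":[0.0443,0.0066,-0.03],"yaw":-0.003},{"slide":[0.0443,0.0066,-0.06],"yaw":-0.003},{"slide":[0.0443,0.0066,-0.085],"yaw":-0.003},{"slide":[0.0443,0.0066,-0.1],"yaw":-0.003},{"slide":[0.0443,0.0066,-0.1],"yaw":-0.003},{"slide":[0.0443,0.0066,-0.1],"yaw":-0.003}]'
python3 -m inch '[{"slide":[0,0,-0.003],"yaw":0},{"slide":[0,0,-0.006],"yaw":0},{"slide":[0,0,-0.009],"yaw":0},{"slide":[0,0,-0.012],"yaw":0},{"slide":[0,0,-0.012],"yaw":0}]'
```

```text
clock: 19.87
position: [0.4437, 0.3122, 0.0173]
ee_rot: [0.996, -0.085, -0.001, 0.0]
ft_force: [-0.0, 0.1, -0.0]
grip_width: 0.306
grasp_force: 69.6
clock: 20.28
position: [0.4441, 0.3121, 0.0053]
ee_rot: [0.996, -0.086, 0.0, 0.0]
ft_force: [0.3, -1.0, -1.6]
grip_width: 0.311
grasp_force: 69.6
```

Going in freely. Bottom it, release, then press.

```bash
python3 -m inch '[{"slide":[0,0,-0.003],"yaw":0},{"slide":[0,0,-0.006],"yaw":0},{"slide":[0,0,-0.0075],"yaw":0},{"slide":[0,0,-0.0075],"yaw":0}]'
python3 -m inch '[{"slide":[0,0,0],"yaw":0},{"slide":[0,0,0],"yaw":0},{"slide":[0,0,0],"yaw":0},{"slide":[0,0,0.02],"yaw":0},{"slide":[0,0,0.04],"yaw":0},{"slide":[0,0,0.04],"yaw":0}]' 0
python3 -m inch '[{"slide":[0,0,0],"yaw":0},{"slide":[0,0,0],"yaw":0},{"slide":[0,0,0],"yaw":0},{"slide":[0,0,0],"yaw":0},{"slide":[0,0,0],"yaw":0},{"slide":[0,0,0],"yaw":0},{"slide":[0,0,-0.01],"yaw":0},{"slide":[0,0,-0.02],"yaw":0},{"slide":[0,0,-0.024],"yaw":0},{"slide":[0,0,-0.026],"yaw":0},{"slide":[0,0,-0.026],"yaw":0}]' 255
```

```text
clock: 20.62
position: [0.4443, 0.3124, -0.0008]
ee_rot: [0.996, -0.086, 0.0, 0.0]
ft_force: [-6.0, -3.9, 15.6]
grip_width: 0.307
grasp_force: 78.8
clock: 21.12
position: [0.4458, 0.3137, 0.0413]
ee_rot: [0.996, -0.086, 0.002, -0.002]
ft_force: [0.0, 0.8, 1.0]
grip_width: 0.998
grasp_force: 0.0
clock: 22.03
position: [0.4435, 0.3118, 0.0132]
ee_rot: [0.996, -0.086, -0.0, 0.001]
ft_force: [-11.4, -9.4, 29.7]
grip_width: -0.0
grasp_force: 14.8
```

Both are home. Next I'll take a frame from which the cross-holes show, and combine the crops into one picture.

```bash
python3 -m inch '[{"slide":[0,0,0.04],"yaw":0.1},{"slide":[0.02,-0.04,0.06],"yaw":0.2},{"slide":[0.076,-0.262,0.06],"yaw":1.57},{"slide":[0.076,-0.262,0.06],"yaw":1.57},{"slide":[0.076,-0.262,0.06],"yaw":1.57},{"slide":[0.076,-0.262,0.06],"yaw":1.57},{"slide":[0.076,-0.262,0.06],"yaw":1.57},{"slide":[0.076,-0.262,0.06],"yaw":1.57},{"slide":[0.076,-0.262,0.06],"yaw":1.57},{"slide":[0.076,-0.262,0.06],"yaw":1.57},{"slide":[0.076,-0.262,0.06],"yaw":1.57},{"slide":[0.076,-0.262,0.06],"yaw":1.57},{"slide":[0.076,-0.262,0.06],"yaw":1.57},{"slide":[0.076,-0.262,0.06],"yaw":1.57},{"slide":[0.076,-0.262,0.06],"yaw":1.57}]' 0
python3 - <<'E'
from h import *
snap("wrist","wA");o=get_obs();print(o['position'],o['ee_rot'])
E
python3 -m inch '[{"slide":[0,-0.04,0],"yaw":0},{"slide":[0,-0.08,0],"yaw":0},{"slide":[0,-0.12,0],"yaw":0},{"slide":[0,-0.12,0],"yaw":0}]'
python3 - <<'E'
from h import *
snap("wrist","wB");snap("scene","sB")
S={1:(.659,.124),2:(.648,-.002),3:(.6335,-.119)}
def crop(f,i,r,sz=260):
    u,v=pix(f,S[i]+(.05,)).round().astype(int);im=cv2.copyMakeBorder(np.load(f'pics/{f}.npz')['im'],r,r,r,r,cv2.BORDER_CONSTANT)
    print(f,i,u-r,v-r,sz/(2*r));return cv2.resize(im[v:v+2*r,u:u+2*r],(sz,sz),interpolation=cv2.INTER_CUBIC)
rows=[np.hstack([crop('wA',1,50),crop('wA',2,50),crop('w4',3,65)]),np.hstack([crop('wB',2,50),crop('wB',3,50),crop('sB',1,25)])]
cv2.imwrite('pics/comp1.png',np.vstack(rows))
E
```

```text
clock: 23.28
position: [0.5197, 0.0502, 0.0711]
ee_rot: [0.765, 0.644, -0.0, -0.0]
ft_force: [-1.0, -1.2, 0.4]
grip_width: 1.003
grasp_force: 0.0
[0.51972746 0.05020655 0.07123562] [ 7.66405309e-01  6.42357101e-01 -3.57248737e-04 -3.58738557e-04]
clock: 23.67
position: [0.5192, -0.0789, 0.0714]
ee_rot: [0.77, 0.638, -0.001, 0.001]
ft_force: [0.2, -0.8, -0.1]
grip_width: 0.997
grasp_force: 0.0
wA 1 442 31 2.6
wA 2 422 226 2.6
w4 3 379 222 2.0
wB 2 421 25 2.6
wB 3 402 210 2.6
sB 1 323 246 5.2
```

View pics/comp1.png

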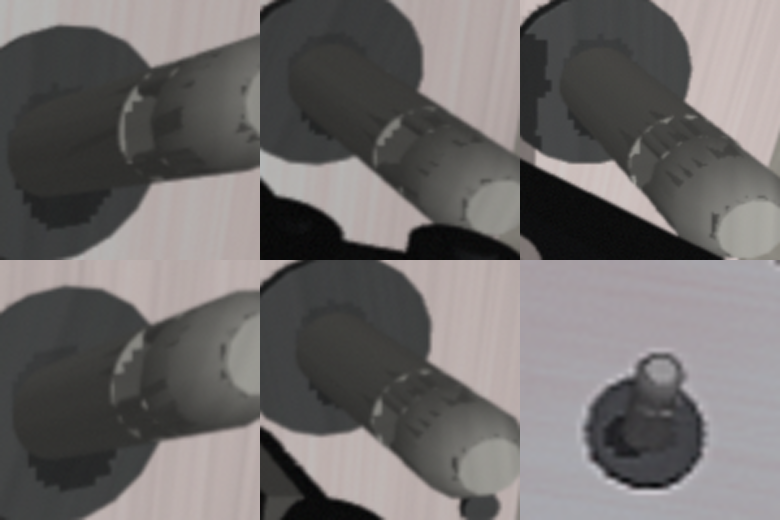

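```bash
python3 -m inch '[{"slide":[0.01,0.04,-0.03],"yaw":0.1},{"slide":[0.029,0.08,-0.05],"yaw":0.188},{"slide":[0.029,0.11,-0.066],"yaw":0.188},{"slide":[0.029,0.135,-0.066],"yaw":0.188},{"slide":[0.029,0.135,-0.066],"yaw":0.188},{"slide":[0.029,0.135,-0.066],"yaw":0.188}]'
python3 -c "
from h import *
snap('wrist','h1')"
python3 -m inch '[{"slide":[-0.004,-0.04,0],"yaw":0},{"slide":[-0.008,-0.08,0],"yaw":0},{"slide":[-0.012,-0.12,0],"yaw":0},{"slide":[-0.012,-0.126,0],"yaw":0},{"slide":[-0.012,-0.126,0],"yaw":0}]'
python3 -c "
from h import *
snap('wrist','h2')"
python3 -m inch '[{"slide":[-0.004,-0.04,0],"yaw":0},{"slide":[-0.008,-0.08,0],"yaw":0},{"slide":[-0.013,-0.117,0],"yaw":0},{"slide":[-0.013,-0.117,0],"yaw":0},{"slide":[-0.013,-0.117,0],"yaw":0}]'
python3 - <<'E'
from h import *
snap('wrist','h3')
S={1:(.659,.124),2:(.648,-.002),3:(.6335,-.119)}
A=[];r=60
for i in (1,2,3):
    f=f'h{i}';u,v=pix(f,S[i]+(.0645,)).round().astype(int)
    im=cv2.copyMakeBorder(np.load(f'pics/{f}.npz')['im'],r,r,r,r,cv2.BORDER_CONSTANT)[v:v+2*r,u:u+2*r]
    A.append(cv2.resize(np.clip(im.astype(float)*2,0,255).astype(np.uint8),(266,266),interpolation=cv2.INTER_CUBIC));print(i,u-r,v-r)
    b=(.0,)
# scene crops
sc=np.load('pics/sB.npz')['im'];B=[]
for i in (1,2,3):
    u,v=pix('sB',S[i]+(.05,)).round().astype(int);B.append(cv2.resize(np.clip(sc[v-22:v+22,u-22:u+22].astype(float)*1.3,0,255).astype(np.uint8),(266,266),interpolation=cv2.INTER_CUBIC))
cv2.imwrite('pics/comp2.png',np.vstack([np.hstack(A),np.hstack(B)]))
E
```

```text
clock: 24.27
position: [0.5482, 0.0695, 0.0054]
ee_rot: [0.701, 0.714, 0.0, -0.001]
ft_force: [-0.9, -0.3, 0.4]
grip_width: 1.002
grasp_force: 0.0
clock: 24.73
position: [0.5366, -0.066, 0.0063]
ee_rot: [0.705, 0.709, -0.001, 0.001]
ft_force: [0.1, 0.2, -0.3]
grip_width: 0.999
grasp_force: 0.0
clock: 25.2
position: [0.5238, -0.1794, 0.0062]
ee_rot: [0.704, 0.711, -0.0, 0.0]
ft_force: [0.1, 1.2, -0.1]
grip_width: 0.998
grasp_force: 0.0
1 524 116
2 530 86
3 523 97
```

View pics/comp2.png

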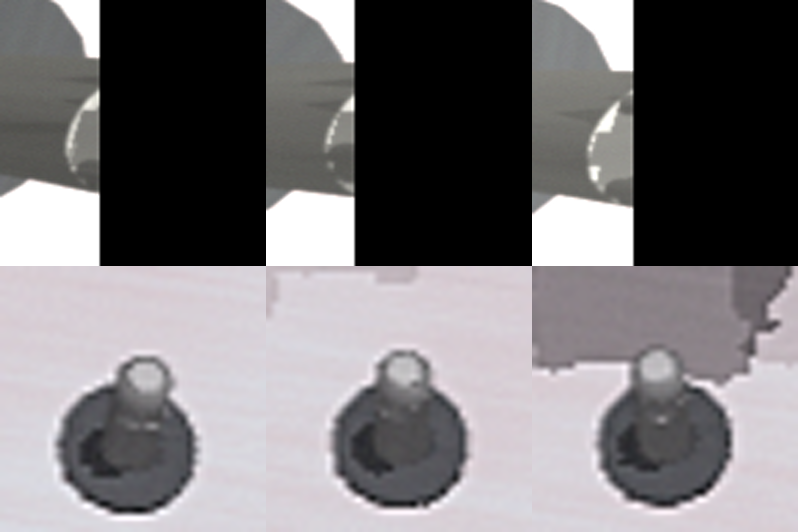

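```bash
python3 -m inch '[{"slide":[0.021,-0.005,0],"yaw":0},{"slide":[0.021,-0.008,0],"yaw":0},{"slide":[0.021,-0.008,0],"yaw":0},{"slide":[0.021,-0.008,0],"yaw":0}]' >/dev/null
python3 -c "
from h import *
snap('wrist','g3')"
python3 -m inch '[{"slide":[0.004,0.04,0],"yaw":0},{"slide":[0.008,0.08,0],"yaw":0},{"slide":[0.012,0.117,0],"yaw":0},{"slide":[0.012,0.117,0],"yaw":0},{"slide":[0.012,0.117,0],"yaw":0}]'>/dev/null
python3 -c "
from h import *
snap('wrist','g2')"
python3 -m inch '[{"slide":[0.004,0.04,0],"yaw":0},{"slide":[0.008,0.08,0],"yaw":0},{"slide":[0.012,0.12,0],"yaw":0},{"slide":[0.012,0.126,0],"yaw":0},{"slide":[0.012,0.126,0],"yaw":0}]'
python3 - <<'E'
from h import *
snap('wrist','g1')
S={1:(.659,.124),2:(.648,-.002),3:(.6335,-.119)}
A=[];r=38
for i in (1,2,3):
    f=f'g{i}';u,v=pix(f,S[i]+(.0645,)).round().astype(int);u-=8
    im=np.load(f'pics/{f}.npz')['im'][max(v-r,0):v+r,u-r:u+r].astype(float)
    print(i,u-r,v-r,im.shape)
    im=cv2.resize(im,(380,380),interpolation=cv2.INTER_CUBIC)
    g=np.clip((im-30)*2.2,0,255).astype(np.uint8);A.append(cv2.resize(g,(266,400)) if 0 else g)
cv2.imwrite('pics/comp3.png',cv2.resize(np.hstack(A),(798,266),interpolation=cv2.INTER_AREA))
E
```

```text
clock: 26.52
position: [0.5689, 0.0601, 0.0061]
ee_rot: [0.701, 0.713, 0.0, -0.0]
ft_force: [-0.1, 0.3, 0.6]
grip_width: 0.997
grasp_force: 0.0
1 487 111 (76, 73, 3)
2 489 113 (76, 71, 3)
3 483 107 (76, 76, 3)
```

View pics/comp3.png

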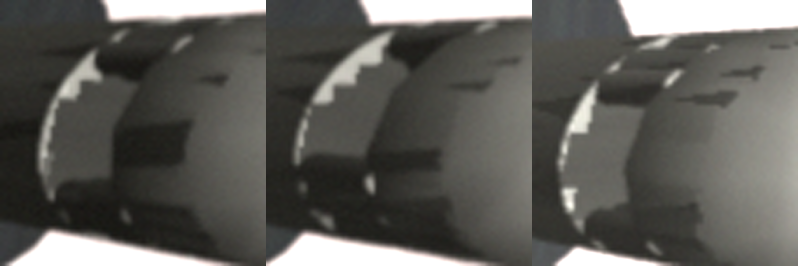

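```bash
python3 - <<'E'
from h import *
off={1:(487,111,73),2:(489,113,71),3:(483,107,76)}
def P(i,x,y,z):
    ox,oy,w=off[i];x-=266*(i-1)
    return world(f'g{i}',ox+x*w/266-.5,oy+y*76/266-.5,z)[:2]
pts={1:[(105,48),(75,70),(50,110),(40,150),(45,180),(55,205)],2:[(394,33),(360,45),(325,80),(303,120),(296,150),(300,180)],3:[(618,65),(600,85),(575,115),(562,150),(561,180),(578,218)]}
from scipy.optimize import least_squares
for i in (1,2,3):
    q=np.array([P(i,x,y,.060) for x,y in pts[i]])
    c=least_squares(lambda c:np.hypot(*(q-c).T)-.012,q.mean(0)+[.012,0]).x
    a=np.degrees(np.arctan2(*(c-q).T[::-1])); print(i,'centre',c.round(4),'az of pts (from far side)',a.round(1),'res',((np.hypot(*(q-c).T)-.012)*1e3).round(2))
E
```

```text
1 centre [0.6618 0.1237] az of pts (from far side) [-48.8 -32.6 -11.5   8.5  24.7  39.9] res [-0.27  0.16  0.12  0.12 -0.14 -0.09]
2 centre [ 0.6496 -0.0024] az of pts (from far side) [-64.9 -49.3 -28.1  -7.2   7.9  24.1] res [-0.32  0.27  0.06  0.    0.03 -0.15]
3 centre [ 0.6356 -0.1209] az of pts (from far side) [-46.4 -34.3 -16.7   0.8  15.9  39.3] res [-0.08 -0.3   0.16  0.27  0.17 -0.36]
```

The fit of the cross-hole ring gives the spindle centres to about 0.3 mm, and hole axes of about -4.5°, -20° and 0° for the spindles I call sp1, sp2 and sp3. Reels next: I'll squeeze each boss in two perpendicular directions to centre it, then lift.

```bash
python3 -m inch '[{"slide":[-0.01,0,0.04],"yaw":0},{"slide":[-0.03,-0.02,0.075],"yaw":0},{"slide":[-0.067,-0.358,0.075],"yaw":0},{"slide":[-0.067,-0.358,0.075],"yaw":0},{"slide":[-0.067,-0.358,0.075],"yaw":0},{"slide":[-0.067,-0.358,0.075],"yaw":0},{"slide":[-0.067,-0.358,0.075],"yaw":0},{"slide":[-0.067,-0.358,0.075],"yaw":0},{"slide":[-0.067,-0.358,0.075],"yaw":0},{"slide":[-0.067,-0.358,0.075],"yaw":0},{"slide":[-0.067,-0.358,0.075],"yaw":0},{"slide":[-0.067,-0.358,0.075],"yaw":0},{"slide":[-0.067,-0.358,0.04],"yaw":0},{"slide":[-0.067,-0.358,0.015],"yaw":0},{"slide":[-0.067,-0.358,-0.0025],"yaw":0},{"slide":[-0.067,-0.358,-0.0025],"yaw":0}]' 0
python3 -m inch '[{"slide":[0,0,0],"yaw":0},{"slide":[0,0,0],"yaw":0},{"slide":[0,0,0],"yaw":0},{"slide":[0,0,0],"yaw":0},{"slide":[0,0,0],"yaw":0}]' 255 30
```

```text
clock: 27.9
position: [0.4987, -0.2998, -0.0003]
ee_rot: [0.703, 0.712, -0.001, -0.003]
ft_force: [-1.4, -0.2, -0.3]
grip_width: 0.998
grasp_force: 0.0
clock: 28.32
position: [0.503, -0.3009, 0.0048]
ee_rot: [0.702, 0.712, 0.0, 0.001]
ft_force: [-3.0, 1.3, 3.0]
grip_width: 0.302
grasp_force: 5.0
```

```bash
python3 -m inch '[{"slide":[0,0,0],"yaw":0},{"slide":[0,0,0],"yaw":0}]'
python3 - <<'E'
from h import *
snap("wrist","r1a")
im=np.load('pics/r1a.npz')['im'];h=cv2.cvtColor(im,cv2.COLOR_BGR2HSV)
g=im.mean(2)[::14,::8].astype(int)
for r in g[:30]: print(''.join(" .:-=+*#%@"[min(9,v//26)] for v in r))
print(pix("r1a",(.5015,-.2975,.042)))
E
```

```text
clock: 28.48
position: [0.503, -0.3007, 0.0044]
ee_rot: [0.702, 0.712, 0.0, 0.001]
ft_force: [-0.7, 0.6, 3.9]
grip_width: 0.01
grasp_force: 3.4
++*++**************-:+*+-**********@@===@@@@@@@@@@@@@@@@@@@@@@@@@@@@@@
++++++++***********-:***-:********#@@@@@@@@@@@@@@@@@@@@@@@@@@@@@@@@@@@
+++++*++++++*******-:****-********-=*#%@@@@@@@@@@@@@@@@@@@@@@@@@@@@@@@
*+++++++++++*++***=:=****-:*************+*=----=+#%%@@@@@@@@@@@@@@@@@@
+++++++++++++++*++-:******-****************************=----+*#%@@@@@@
+++++++++++++++++++-+++***-:***************************************=--
++*++++++++++++++++::++++++-+*****************************************
++++**++*++++++++++*--+++++::+++**************************************
+++++++++++*+**+++++-:+++++::+++++++**********************************
+++++++***+++++++++++--+++::=+++++++++++******************************
++++++++++*++*++++++++++:-=+++++++++++++++++***********:.*************
+++++++++++++*++*++++++++++++++++++-.....................*************
-----+++++*+++-=:.......................................-*************
====----   ......................
[... 501 characters left out ...]
. #%%.        ....:*************+
========-===.              .##          #%#         ...=*************-
-***======-==                                      ....**************=
 ***********=.                                       ..***************
*************-                    :=          =.        .*************
**********           .-           --            :           +*********
******:                                                         ******
***        ...                                          ....       +**
:          .....                                      ..... ...  ... -
          .......                                     ...... .....    
[276.30034046 271.44647655]
```

```bash
python3 - <<'E'
from h import *
for p in [(.5015,-.2555,.026),(.5015,-.2555,.0),(.5015,-.2775,.042)]: print(pix("r1a",p))
E
python3 -m inch '[{"slide":[0,0,0.04],"yaw":0},{"slide":[0,-0.03,0.08],"yaw":0},{"slide":[0,-0.06,0.12],"yaw":0},{"slide":[0,-0.06,0.12],"yaw":0},{"slide":[0,-0.06,0.12],"yaw":0}]' 0
python3 - <<'E'
from h import *
snap("wrist","r1b")
im=np.load('pics/r1b.npz')['im'];g=cv2.GaussianBlur(cv2.cvtColor(im,cv2.COLOR_BGR2GRAY),(3,3),0)
o=get_obs();print(o['position'])
print(pix("r1b",(.5015,-.2975,.026)),pix("r1b",(.5015,-.2975,.042)),pix("r1b",(.5015,-.3395,.026)))
for lo,hi in ((40,62),(18,30),(13,19)):
    c=cv2.HoughCircles(g,cv2.HOUGH_GRADIENT,1,20,param1=100,param2=22,minRadius=lo,maxRadius=hi); print(lo,None if c is None else c[0][:5].round(0).tolist())
for r in g[::10,::6].astype(int): print(''.join(" .:-=+*#%@"[min(9,v//26)] for v in r))
E
```

```text
[277.58430164 179.43882328]
[277.48921633 172.25609552]
[276.92028996 232.14923023]
clock: 28.95
position: [0.5026, -0.3654, 0.1278]
ee_rot: [0.704, 0.711, -0.0, 0.004]
ft_force: [0.1, -0.7, 0.0]
grip_width: 0.708
grasp_force: 0.0
[ 0.50219584 -0.36280284  0.12515134]
[277.37607957 130.39513541] [277.46257772 130.51587651] [276.88746327 178.26710054]
40 [[272.0, 168.0, 48.0], [334.0, 240.0, 45.0], [238.0, 238.0, 44.0], [78.0, 294.0, 43.0]]
18 [[336.0, 246.0, 22.0], [236.0, 244.0, 20.0], [76.0, 290.0, 21.0], [272.0, 172.0, 22.0], [224.0, 34.0, 22.0]]
13 [[272.0, 172.0, 17.0], [336.0, 250.0, 18.0], [238.0, 238.0, 17.0], [68.0, 292.0, 16.0], [226.0, 38.0, 14.0]]
*******#**********###############==####=################===---=*#%@@@@@@@@@@@@@@@@:=%@########
*********************############-+####-+*###############*########+++=--=+*#%@@@@@@@@%########
***********************###########-####*-##############*#######################+==--*#########
*************************#########-+####-*######*#####*#######################################
****************************######*-####=+###*######
[... 2856 characters left out ...]
.        ..................#########
######-         ...........        :#:     :=###+-.     --         ..........  ........#######
####:          *+.......-*#    .                             .    -*=:.......#.  ........*####
##.           .       .####                                       *###*       -    ....... *##
                     =#####.                                      ######              ....   +
                    #######:                                      #######.            .....   
                  .######:                                          *#####=             ..... 
   ....          :#####.                                              *####*          .......
```

reel1 has been knocked: its boss is now at (272,172), about 37 mm toward -y. I'll recompute all three.

```bash
python3 - <<'E'
from h import *
for n,b,f in (("r1",(272,172),(272,168)),("r2",(336,246),(334,240)),("r3",(236,244),(238,238))):
    print(n,world("r1b",*b,.042).round(4),world("r1b",*f,.026).round(4))
c=np.load('pics/r1b.npz');E=c['E'];print(-E[:3,:3].T@E[:3,3])
E
```

```text
r1 [ 0.4972 -0.3316  0.042 ] [ 0.497  -0.3302  0.026 ]
r2 [ 0.5561 -0.3987  0.042 ] [ 0.5573 -0.399   0.026 ]
r3 [ 0.4648 -0.3976  0.042 ] [ 0.4646 -0.3978  0.026 ]
[ 0.50028779 -0.29590536  0.29550558]
```

```bash
python3 -m inch '[{"slide":[-0.0055,0.029,-0.03],"yaw":0},{"slide":[-0.0055,0.029,-0.06],"yaw":0},{"slide":[-0.0055,0.029,-0.09],"yaw":0},{"slide":[-0.0055,0.029,-0.11],"yaw":0},{"slide":[-0.0055,0.029,-0.123],"yaw":0},{"slide":[-0.0055,0.029,-0.123],"yaw":0},{"slide":[-0.0055,0.029,-0.123],"yaw":0}]' 0
python3 -m inch '[{"slide":[0,0,0],"yaw":0},{"slide":[0,0,0],"yaw":0},{"slide":[0,0,0],"yaw":0},{"slide":[0,0,0],"yaw":0},{"slide":[0,0,0],"yaw":0},{"slide":[0,0,0],"yaw":0},{"slide":[0,0,0],"yaw":0}]' 255 50
```

```text
clock: 29.58
position: [0.4963, -0.331, 0.0]
ee_rot: [0.702, 0.712, -0.0, -0.001]
ft_force: [0.5, 0.8, -0.1]
grip_width: 0.996
grasp_force: 0.0
clock: 30.17
position: [0.4985, -0.3326, 0.003]
ee_rot: [0.702, 0.712, 0.001, 0.002]
ft_force: [0.8, 1.0, 10.6]
grip_width: 0.465
grasp_force: 53.9
```

```bash
python3 -m inch '[{"slide":[0,0,0.03],"yaw":0},{"slide":[0,0.02,0.04],"yaw":0},{"slide":[0,0.045,0.04],"yaw":0},{"slide":[0,0.045,0.02],"yaw":0},{"slide":[0,0.045,0.007],"yaw":0},{"slide":[0,0.045,0.003],"yaw":0},{"slide":[0,0.045,0.003],"yaw":0},{"slide":[0,0.045,0.003],"yaw":0}]'
python3 -m inch '[{"slide":[0,0,0],"yaw":0},{"slide":[0,0,0],"yaw":0},{"slide":[0,0,0],"yaw":0},{"slide":[0,0,0],"yaw":-0.1},{"slide":[0,0,0],"yaw":-0.2},{"slide":[0,0,0],"yaw":-1.57},{"slide":[0,0,0],"yaw":-1.57},{"slide":[0,0,0],"yaw":-1.57},{"slide":[0,0,0],"yaw":-1.57},{"slide":[0,0,0],"yaw":-1.57},{"slide":[0,0,0],"yaw":-1.57},{"slide":[0,0,0],"yaw":-1.57},{"slide":[0,0,0],"yaw":-1.57},{"slide":[0,0,0],"yaw":-1.57},{"slide":[0,0,0],"yaw":-1.57},{"slide":[0,0,0],"yaw":-1.57},{"slide":[0,0,0],"yaw":-1.57},{"slide":[0,0,0],"yaw":-1.57},{"slide":[0,0,0],"yaw":-1.57},{"slide":[0,0,0],"yaw":-1.57}]' 0
python3 -m inch '[{"slide":[0,0,0.001],"yaw":0},{"slide":[0,0,0.001],"yaw":0},{"slide":[0,0,0.001],"yaw":0},{"slide":[0,0,0.001],"yaw":0},{"slide":[0,0,0.001],"yaw":0},{"slide":[0,0,0.001],"yaw":0},{"slide":[0,0,0.001],"yaw":0}]' 255 60
```

```text
clock: 30.83
position: [0.496, -0.2876, 0.0032]
ee_rot: [0.703, 0.712, -0.0, -0.0]
ft_force: [-0.3, -0.9, -1.9]
grip_width: 0.464
grasp_force: 53.4
clock: 32.5
position: [0.4966, -0.2868, 0.0036]
ee_rot: [1.0, 0.009, 0.0, 0.0]
ft_force: [-0.5, -1.0, 0.0]
grip_width: 1.003
grasp_force: 0.0
clock: 33.08
position: [0.4969, -0.2869, 0.0051]
ee_rot: [1.0, 0.008, 0.0, 0.0]
ft_force: [-1.2, 0.5, 5.7]
grip_width: 0.456
grasp_force: 60.4
```

```bash
python3 -m inch '[{"slide":[0,0,0.04],"yaw":0},{"slide":[0,0,0.08],"yaw":0},{"slide":[0,0,0.11],"yaw":0},{"slide":[0.035,0.04,0.11],"yaw":0},{"slide":[0.07,0.08,0.11],"yaw":0},{"slide":[0.1,0.12,0.11],"yaw":0},{"slide":[0.13,0.155,0.11],"yaw":0},{"slide":[0.1387,0.166,0.11],"yaw":0},{"slide":[0.1387,0.166,0.11],"yaw":0},{"slide":[0.1387,0.166,0.11],"yaw":0},{"slide":[0.1387,0.166,0.11],"yaw":0}]'
```

```text
clock: 34.0
position: [0.6351, -0.1201, 0.1138]
ee_rot: [1.0, 0.008, -0.001, 0.0]
ft_force: [-0.8, -1.1, -2.9]
grip_width: 0.449
grasp_force: 61.8
```

```bash
python3 -m inch '[{"slide":[0.0005,-0.0008,-0.015],"yaw":0},{"slide":[0.0005,-0.0008,-0.025],"yaw":0},{"slide":[0.0005,-0.0008,-0.035],"yaw":0},{"slide":[0.0005,-0.0008,-0.045],"yaw":0},{"slide":[0.0005,-0.0008,-0.045],"yaw":0}]'
python3 -m inch '[{"slide":[0,0,-0.012],"yaw":0},{"slide":[0,0,-0.024],"yaw":0},{"slide":[0,0,-0.036],"yaw":0},{"slide":[0,0,-0.044],"yaw":0},{"slide":[0,0,-0.048],"yaw":0},{"slide":[0,0,-0.048],"yaw":0}]'
```

```text
clock: 34.42
position: [0.634, -0.1219, 0.0668]
ee_rot: [1.0, 0.007, -0.002, -0.0]
ft_force: [-0.9, -0.1, -1.9]
grip_width: 0.457
grasp_force: 61.7
clock: 34.92
position: [0.635, -0.1214, 0.02]
ee_rot: [1.0, 0.007, -0.001, -0.0]
ft_force: [0.1, 0.1, -2.0]
grip_width: 0.456
grasp_force: 61.7
```

```bash
python3 -m inch '[{"slide":[0,0,-0.0015],"yaw":0},{"slide":[0,0,-0.0015],"yaw":0}]'
python3 -m inch '[{"slide":[0,0,0],"yaw":0},{"slide":[0,0,0],"yaw":0},{"slide":[0,0,0],"yaw":0},{"slide":[0,0,0.03],"yaw":0},{"slide":[0,0,0.07],"yaw":0},{"slide":[0,0,0.09],"yaw":0},{"slide":[-0.02,-0.03,0.09],"yaw":0},{"slide":[-0.078,-0.21,0.09],"yaw":0},{"slide":[-0.078,-0.21,0.09],"yaw":0},{"slide":[-0.078,-0.21,0.09],"yaw":0},{"slide":[-0.078,-0.21,0.09],"yaw":0},{"slide":[-0.078,-0.21,0.09],"yaw":0},{"slide":[-0.078,-0.21,0.09],"yaw":0},{"slide":[-0.078,-0.21,0.09],"yaw":0}]' 0
python3 - <<'E'
from h import *
snap("wrist","r2a")
im=np.load('pics/r2a.npz')['im'];g=cv2.GaussianBlur(cv2.cvtColor(im,cv2.COLOR_BGR2GRAY),(3,3),0)
o=get_obs();print(o['position'])
print('pred',pix("r2a",(.557,-.399,.042)),pix("r2a",(.4647,-.3977,.042)))
for lo,hi in ((40,75),(18,36)):
    c=cv2.HoughCircles(g,cv2.HOUGH_GRADIENT,1,20,param1=100,param2=22,minRadius=lo,maxRadius=hi); print(lo,None if c is None else [(x.round(0).tolist(),world("r2a",x[0],x[1],.042 if lo<30 else .026)[:2].round(4).tolist()) for x in c[0][:6]])
E
```

```text
clock: 35.08
position: [0.6361, -0.1216, 0.0204]
ee_rot: [1.0, 0.007, 0.0, 0.0]
ft_force: [-0.4, 0.7, -1.4]
grip_width: 0.46
grasp_force: 61.8
clock: 36.25
position: [0.5571, -0.3333, 0.1104]
ee_rot: [1.0, 0.006, 0.0, 0.0]
ft_force: [-0.2, 1.6, 0.1]
grip_width: 0.998
grasp_force: 0.0
[ 0.55814547 -0.33116541  0.1102845 ]
pred [357.1710513  215.66595255] [347.13025685 313.00389933]
40 [([356.0, 206.0, 50.0], [0.5616, -0.4013]), ([346.0, 302.0, 43.0], [0.4654, -0.3997]), ([10.0, 122.0, 64.0], [0.6276, -0.1155]), ([530.0, 204.0, 53.0], [0.5653, -0.5538]), ([272.0, 4.0, 45.0], [0.7132, -0.3268]), ([524.0, 318.0, 47.0], [0.451, -0.5757])]
18 [([356.0, 212.0, 23.0], [0.5606, -0.3981]), ([340.0, 306.0, 35.0], [0.4714, -0.3903]), ([354.0, 322.0, 19.0], [0.4548, -0.4043]), ([556.0, 338.0, 19.0], [0.441, -0.5952])]
```

```bash
python3 -m inch '[{"slide":[0.001,-0.04,0],"yaw":0},{"slide":[0.001,-0.068,-0.03],"yaw":0},{"slide":[0.001,-0.068,-0.06],"yaw":0},{"slide":[0.001,-0.068,-0.085],"yaw":0},{"slide":[0.001,-0.068,-0.1],"yaw":0},{"slide":[0.001,-0.068,-0.106],"yaw":0},{"slide":[0.001,-0.068,-0.106],"yaw":0}]' 0
python3 -m inch '[{"slide":[0,0,0],"yaw":0},{"slide":[0,0,0],"yaw":0},{"slide":[0,0,0],"yaw":0},{"slide":[0,0,0],"yaw":0},{"slide":[0,0,0],"yaw":0},{"slide":[0,0,0],"yaw":0}]' 255 30
python3 -m inch '[{"slide":[0,0,0],"yaw":0},{"slide":[0,0,0],"yaw":0},{"slide":[0,0,0],"yaw":0},{"slide":[0,0,0],"yaw":0.1},{"slide":[0,0,0],"yaw":0.2},{"slide":[0,0,0],"yaw":1.57},{"slide":[0,0,0],"yaw":1.57},{"slide":[0,0,0],"yaw":1.57},{"slide":[0,0,0],"yaw":1.57},{"slide":[0,0,0],"yaw":1.57},{"slide":[0,0,0],"yaw":1.57},{"slide":[0,0,0],"yaw":1.57},{"slide":[0,0,0],"yaw":1.57},{"slide":[0,0,0],"yaw":1.57},{"slide":[0,0,0],"yaw":1.57},{"slide":[0,0,0],"yaw":1.57},{"slide":[0,0,0],"yaw":1.57},{"slide":[0,0,0],"yaw":1.57},{"slide":[0,0,0],"yaw":1.57}]' 0
python3 -m inch '[{"slide":[0,0,0],"yaw":0},{"slide":[0,0,0],"yaw":0},{"slide":[0,0,0],"yaw":0},{"slide":[0,0,0],"yaw":0},{"slide":[0,0,0],"yaw":0},{"slide":[0,0,0],"yaw":0},{"slide":[0,0,0],"yaw":0}]' 255 60
```

```text
clock: 36.88
position: [0.5592, -0.3971, 0.0026]
ee_rot: [1.0, 0.009, -0.001, -0.001]
ft_force: [-0.2, -0.1, -0.3]
grip_width: 0.999
grasp_force: 0.0
clock: 37.38
position: [0.5596, -0.4, 0.0056]
ee_rot: [1.0, 0.007, 0.001, 0.001]
ft_force: [-1.1, 1.1, 6.6]
grip_width: 0.46
grasp_force: 30.4
clock: 38.97
position: [0.5587, -0.3995, 0.0039]
ee_rot: [0.704, 0.711, 0.0, -0.0]
ft_force: [-0.2, 0.9, -0.2]
grip_width: 1.001
grasp_force: 0.0
clock: 39.55
position: [0.5591, -0.3997, 0.0044]
ee_rot: [0.702, 0.712, 0.0, 0.0]
ft_force: [-0.5, 0.3, 3.8]
grip_width: 0.448
grasp_force: 61.8
```

```bash
python3 -m inch '[{"slide":[0,0,0.04],"yaw":0},{"slide":[0,0,0.08],"yaw":0},{"slide":[0,0.01,0.115],"yaw":0},{"slide":[0.0905,0.3973,0.115],"yaw":0},{"slide":[0.0905,0.3973,0.115],"yaw":0},{"slide":[0.0905,0.3973,0.115],"yaw":0},{"slide":[0.0905,0.3973,0.115],"yaw":0},{"slide":[0.0905,0.3973,0.115],"yaw":0},{"slide":[0.0905,0.3973,0.115],"yaw":0},{"slide":[0.0905,0.3973,0.115],"yaw":0},{"slide":[0.0905,0.3973,0.115],"yaw":0},{"slide":[0.0905,0.3973,0.115],"yaw":0},{"slide":[0.0905,0.3973,0.115],"yaw":0},{"slide":[0.0905,0.3973,0.115],"yaw":0},{"slide":[0.0905,0.3973,0.115],"yaw":0},{"slide":[0.0905,0.3973,0.115],"yaw":0},{"slide":[0.0905,0.3973,0.115],"yaw":0},{"slide":[0.0905,0.3973,0.115],"yaw":0}]'
```

```text
clock: 41.05
position: [0.6491, -0.004, 0.1188]
ee_rot: [0.703, 0.711, -0.0, 0.0]
ft_force: [0.9, 0.5, -2.9]
grip_width: 0.45
grasp_force: 61.6
```

```bash
python3 -m inch '[{"slide":[0.0005,0.0012,-0.015],"yaw":0},{"slide":[0.0005,0.0012,-0.03],"yaw":0},{"slide":[0.0005,0.0012,-0.04],"yaw":0},{"slide":[0.0005,0.0012,-0.05],"yaw":0},{"slide":[0.0005,0.0012,-0.05],"yaw":0}]'
python3 -m inch '[{"slide":[0,0,-0.012],"yaw":0},{"slide":[0,0,-0.024],"yaw":0},{"slide":[0,0,-0.036],"yaw":0},{"slide":[0,0,-0.044],"yaw":0},{"slide":[0,0,-0.0495],"yaw":0},{"slide":[0,0,-0.0495],"yaw":0}]'
```

```text
clock: 41.47
position: [0.6485, -0.0018, 0.0668]
ee_rot: [0.702, 0.712, -0.001, -0.001]
ft_force: [-0.8, -0.3, -2.5]
grip_width: 0.448
grasp_force: 61.6
clock: 41.97
position: [0.6494, -0.001, 0.0184]
ee_rot: [0.702, 0.712, -0.0, -0.0]
ft_force: [-0.4, -0.0, -2.9]
grip_width: 0.448
grasp_force: 61.6
```

```bash
python3 -m inch '[{"slide":[0,0,-0.001],"yaw":0},{"slide":[0,0,-0.002],"yaw":0},{"slide":[0,0,-0.002],"yaw":0}]' | grep -E "pos|ft_"
python3 -m inch '[{"slide":[0,0,0],"yaw":0},{"slide":[0,0,0],"yaw":0},{"slide":[0,0,0],"yaw":0},{"slide":[0,0,0.03],"yaw":0},{"slide":[0,0,0.07],"yaw":0},{"slide":[0,0,0.095],"yaw":0},{"slide":[-0.03,-0.03,0.095],"yaw":0},{"slide":[-0.185,-0.3975,0.095],"yaw":0},{"slide":[-0.185,-0.3975,0.095],"yaw":0},{"slide":[-0.185,-0.3975,0.095],"yaw":0},{"slide":[-0.185,-0.3975,0.095],"yaw":0},{"slide":[-0.185,-0.3975,0.095],"yaw":0},{"slide":[-0.185,-0.3975,0.095],"yaw":0},{"slide":[-0.185,-0.3975,0.095],"yaw":0},{"slide":[-0.185,-0.3975,0.095],"yaw":0},{"slide":[-0.185,-0.3975,0.095],"yaw":0},{"slide":[-0.185,-0.3975,0.095],"yaw":0},{"slide":[-0.185,-0.3975,0.095],"yaw":0},{"slide":[-0.185,-0.3975,0.06],"yaw":0},{"slide":[-0.185,-0.3975,0.03],"yaw":0}]' 0
python3 -m inch '[{"slide":[0,0,-0.03],"yaw":0},{"slide":[0,0,-0.0425],"yaw":0},{"slide":[0,0,-0.0425],"yaw":0},{"slide":[0,0,-0.0425],"yaw":0}]' | grep -E "pos|ft_"
python3 -m inch '[{"slide":[0,0,0],"yaw":0},{"slide":[0,0,0],"yaw":0},{"slide":[0,0,0],"yaw":0},{"slide":[0,0,0],"yaw":0},{"slide":[0,0,0],"yaw":0},{"slide":[0,0,0],"yaw":0}]' 255 30
```

```text
position: [0.6499, -0.001, 0.0177]
ft_force: [0.4, 0.2, -2.1]
clock: 43.88
position: [0.4658, -0.3997, 0.0483]
ee_rot: [0.703, 0.712, 0.0, 0.002]
ft_force: [1.0, -0.1, -1.1]
grip_width: 1.0
grasp_force: 0.0
position: [0.4652, -0.3985, 0.0057]
ft_force: [0.0, -0.2, 0.5]
clock: 44.72
position: [0.4655, -0.3991, 0.0066]
ee_rot: [0.702, 0.712, 0.0, 0.001]
ft_force: [-0.7, 1.0, 7.7]
grip_width: 0.471
grasp_force: 29.7
```

```bash
python3 -m inch '[{"slide":[0,0,0],"yaw":0},{"slide":[0,0,0],"yaw":0},{"slide":[0,0,0],"yaw":0},{"slide":[0,0,0],"yaw":-0.1},{"slide":[0,0,0],"yaw":-0.2},{"slide":[0,0,0],"yaw":-1.57},{"slide":[0,0,0],"yaw":-1.57},{"slide":[0,0,0],"yaw":-1.57},{"slide":[0,0,0],"yaw":-1.57},{"slide":[0,0,0],"yaw":-1.57},{"slide":[0,0,0],"yaw":-1.57},{"slide":[0,0,0],"yaw":-1.57},{"slide":[0,0,0],"yaw":-1.57},{"slide":[0,0,0],"yaw":-1.57},{"slide":[0,0,0],"yaw":-1.57},{"slide":[0,0,0],"yaw":-1.57},{"slide":[0,0,0],"yaw":-1.57},{"slide":[0,0,0],"yaw":-1.57},{"slide":[0,0,0],"yaw":-1.57}]' 0 >/dev/null
python3 -m inch '[{"slide":[0,0,-0.001],"yaw":0},{"slide":[0,0,-0.001],"yaw":0},{"slide":[0,0,-0.001],"yaw":0},{"slide":[0,0,-0.001],"yaw":0},{"slide":[0,0,-0.001],"yaw":0},{"slide":[0,0,-0.001],"yaw":0},{"slide":[0,0,-0.001],"yaw":0}]' 255 60
python3 -m inch '[{"slide":[0,0,0.04],"yaw":0},{"slide":[0,0,0.08],"yaw":0},{"slide":[0.005,0.01,0.115],"yaw":0},{"slide":[0.1965,0.5228,0.115],"yaw":0},{"slide":[0.1965,0.5228,0.115],"yaw":0},{"slide":[0.1965,0.5228,0.115],"yaw":0},{"slide":[0.1965,0.5228,0.115],"yaw":0},{"slide":[0.1965,0.5228,0.115],"yaw":0},{"slide":[0.1965,0.5228,0.115],"yaw":0},{"slide":[0.1965,0.5228,0.115],"yaw":0},{"slide":[0.1965,0.5228,0.115],"yaw":0},{"slide":[0.1965,0.5228,0.115],"yaw":0},{"slide":[0.1965,0.5228,0.115],"yaw":0},{"slide":[0.1965,0.5228,0.115],"yaw":0},{"slide":[0.1965,0.5228,0.115],"yaw":0},{"slide":[0.1965,0.5228,0.115],"yaw":0},{"slide":[0.1965,0.5228,0.115],"yaw":0},{"slide":[0.1965,0.5228,0.115],"yaw":0},{"slide":[0.1965,0.5228,0.115],"yaw":0},{"slide":[0.1965,0.5228,0.115],"yaw":0}]'
python3 -m inch '[{"slide":[0,0,0],"yaw":0},{"slide":[0,0,0],"yaw":0}]' | grep -E "pos|grasp"
```

```text
clock: 46.88
position: [0.4651, -0.399, 0.0046]
ee_rot: [1.0, 0.007, 0.0, 0.0]
ft_force: [0.3, 0.6, 5.7]
grip_width: 0.457
grasp_force: 60.7
clock: 48.55
position: [0.661, 0.1225, 0.1185]
ee_rot: [1.0, 0.007, -0.0, 0.001]
ft_force: [-1.3, -1.0, -2.2]
grip_width: 0.46
grasp_force: 61.5
position: [0.6613, 0.1226, 0.1191]
grasp_force: 61.5
```

```bash
python3 -m inch '[{"slide":[0.0005,0.001,-0.015],"yaw":0},{"slide":[0.0005,0.001,-0.03],"yaw":0},{"slide":[0.0005,0.001,-0.04],"yaw":0},{"slide":[0.0005,0.001,-0.05],"yaw":0},{"slide":[0.0005,0.001,-0.05],"yaw":0}]' | grep -E "pos|ft_"
python3 -m inch '[{"slide":[0,0,-0.012],"yaw":0},{"slide":[0,0,-0.024],"yaw":0},{"slide":[0,0,-0.036],"yaw":0},{"slide":[0,0,-0.044],"yaw":0},{"slide":[0,0,-0.0515],"yaw":0},{"slide":[0,0,-0.0515],"yaw":0}]'| grep -E "pos|ft_"
python3 -m inch '[{"slide":[0,0,0],"yaw":0},{"slide":[0,0,0],"yaw":0},{"slide":[0,0,0],"yaw":0},{"slide":[0,0,0.03],"yaw":0},{"slide":[0,0,0.07],"yaw":0},{"slide":[0,0,0.1],"yaw":0}, {"slide":[-0.04,0,0.1],"yaw":0},{"slide":[-0.08,0,0.12],"yaw":0},{"slide":[-0.12,0,0.14],"yaw":0},{"slide":[-0.16,0,0.16],"yaw":0},{"slide":[-0.2,-0.04,0.19],"yaw":0},{"slide":[-0.23,-0.08,0.21],"yaw":0},{"slide":[-0.23,-0.12,0.22],"yaw":0},{"slide":[-0.23,-0.15,0.22],"yaw":0},{"slide":[-0.23,-0.15,0.22],"yaw":0},{"slide":[-0.23,-0.15,0.22],"yaw":0}]' 0
python3 - <<'E'
from h import *
snap("wrist","c0");o=get_obs();print(o['position'],o['ee_rot'])
im=np.load('pics/c0.npz')['im'];g=im.max(2);bl=cv2.GaussianBlur(im.max(2).astype(np.float32),(0,0),12)
m=((g<bl*0.62)&(g<110)).astype(np.uint8)
n,l,s,c=cv2.connectedComponentsWithStats(m,connectivity=8)
for i in range(1,n):
    if s[i,4]>60: print(i,s[i],c[i].round(0),world("c0",*c[i],.003)[:2].round(3))
E
```

```text
position: [0.6606, 0.1245, 0.0668]
ft_force: [-0.9, -0.2, -3.2]
position: [0.662, 0.1253, 0.0174]
ft_force: [0.6, 0.8, -1.7]
clock: 50.97
position: [0.4315, -0.0298, 0.2393]
ee_rot: [1.0, 0.004, 0.002, 0.0]
ft_force: [0.4, -0.6, 0.3]
grip_width: 0.998
grasp_force: 0.0
[ 0.4318354  -0.02699243  0.23858454] [9.99986043e-01 5.13988241e-03 1.22241342e-03 3.57009126e-05]
1 [127   0  43  18 260] [151.  10.] [0.635 0.122]
2 [143   0  32  22  63] [161.  13.] [0.632 0.11 ]
4 [347   0  30  19 153] [358.  12.] [ 0.635 -0.124]
5 [358   0  22   7  94] [369.   3.] [ 0.645 -0.135]
13 [   0   24   66  205 4528] [ 42. 133.] [0.493 0.28 ]
14 [331  25  49  22 132] [353.  40.] [ 0.605 -0.119]
17 [ 438   38  122  182 4869] [480. 133.] [ 0.498 -0.295]
21 [ 0 49 10 13 85] [ 3. 55.] [0.585 0.309]
28 [ 13  56  13  81 666] [18. 97.] [0.536 0.301]
30 [  0  75   4  58 132] [  1. 110.] [0.521 0.327]
31 [89 78 10 10 79] [94. 83.] [0.555 0.203]
36 [384 116   9   8  63] [388. 120.] [ 0.513 -0.173]
44 [387 152  43  31 295] [410. 166.] [ 0.454 -0.209]
45 [205 154 104  39 669] [261. 171.] [ 0.446 -0.007]
46 [327 161  58  29 408] [358. 174.] [ 0.443 -0.139]
47 [ 77 165 101  51 783] [130. 189.] [0.419 0.174]
59 [535 248  25  44 449] [545. 267.] [ 0.307 -0.428]
60 [ 395  258  165  116 4926] [475. 309.] [ 0.235 -0.338]
61 [ 152  261  251  120 7489] [273. 332.] [ 0.191 -0.025]
63 [   0  272  161   97 3206] [ 76. 326.] [0.2   0.286]
184 [  52  362   94   58 1948] [ 99. 392.] [0.07 0.27]
189 [ 408  363   95   57 1941] [456. 392.] [ 0.075 -0.335]
```

```bash
cat > clipfit.py <<'E'
from h import *
from scipy.spatial import cKDTree
from scipy.optimize import least_squares
def seg(P,n=25): return np.vstack([np.linspace(a,b,n) for a,b in zip(P[:-1],P[1:])])
t=np.linspace(-np.pi/2,np.pi/2,30)
T=np.vstack([seg([(38,0),(-84,0)],60),np.c_[-84-15*np.cos(t),15+15*np.sin(t)],seg([(-84,30),(-56,30),(-12,13),(-6,16),(4,16),(14,7),(31,18)],14)])/1e3
def place(T,q,f): c,s=np.cos(q[2]),np.sin(q[2]); P=T*[1,f]; return P@np.array([[c,s],[-s,c]])+q[:2]
def fit(pts):
    pts=pts[np.random.default_rng(0).permutation(len(pts))[:400]];kd=cKDTree(pts);best=None
    for f in (1,-1):
        for a in np.arange(0,2*np.pi,np.pi/6):
            m=place(T,(0,0,a),f).mean(0);q0=np.r_[pts.mean(0)-m,a]
            r=lambda q:np.r_[kd.query(place(T,q,f))[0],cKDTree(place(T,q,f)).query(pts)[0]]*1e3
            s=least_squares(r,q0,loss='soft_l1',diff_step=1e-4,x_scale=[.01,.01,.1])
            if best is None or s.cost<best[0]: best=(s.cost,s.x,f,np.mean(r(s.x)))
    c,q,f,e=best; g=place(np.array([[-.072,.015]]),q,f)[0]
    return q[:2].round(4),np.degrees(q[2]).round(1)%360,f,e.round(2),g.round(4)
def comps(name,boxes,z=.003):
    im=np.load(f'pics/{name}.npz')['im'];g=im.max(2);bl=cv2.GaussianBlur(g.astype(np.float32),(0,0),12)
    m=((g<bl*0.66)&(g<120))
    for k,(x0,y0,x1,y1) in boxes.items():
        v,u=np.nonzero(m[y0:y1,x0:x1]);pts=np.array([world(name,a+x0,b+y0,z)[:2] for a,b in zip(u,v)])
        print(k,len(pts),fit(pts))
E
python3 -c "
from clipfit import *
comps('c0',dict(A=(73,160,182,220),B=(200,150,314,196),C=(323,148,434,193)))"
```

```text
A 896 (array([0.4392, 0.2021]), np.float64(71.6), 1, np.float64(1.77), array([0.4023, 0.1385]))
B 831 (array([0.4443, 0.0311]), np.float64(105.8), 1, np.float64(1.67), array([ 0.4494, -0.0423]))
C 812 (array([ 0.4487, -0.1339]), np.float64(105.3), 1, np.float64(1.74), array([ 0.4533, -0.2073]))
```

```bash
python3 -m inch '[{"slide":[0.0176,-0.0153,-0.03],"yaw":1.836},{"slide":[0.0176,-0.0153,-0.06],"yaw":1.836},{"slide":[0.0176,-0.0153,-0.09],"yaw":1.836},{"slide":[0.0176,-0.0153,-0.12],"yaw":1.836},{"slide":[0.0176,-0.0153,-0.13],"yaw":1.836},{"slide":[0.0176,-0.0153,-0.14],"yaw":1.836},{"slide":[0.0176,-0.0153,-0.15],"yaw":1.836},{"slide":[0.0176,-0.0153,-0.16],"yaw":1.836},{"slide":[0.0176,-0.0153,-0.16],"yaw":1.836},{"slide":[0.0176,-0.0153,-0.16],"yaw":1.836},{"slide":[0.0176,-0.0153,-0.16],"yaw":1.836},{"slide":[0.0176,-0.0153,-0.17],"yaw":1.836},{"slide":[0.0176,-0.0153,-0.17],"yaw":1.836},{"slide":[0.0176,-0.0153,-0.18],"yaw":1.836},{"slide":[0.0176,-0.0153,-0.19],"yaw":1.836},{"slide":[0.0176,-0.0153,-0.21],"yaw":1.836},{"slide":[0.0176,-0.0153,-0.235],"yaw":1.836},{"slide":[0.0176,-0.0153,-0.25],"yaw":1.836},{"slide":[0.0176,-0.0153,-0.25],"yaw":1.836},{"slide":[0.0176,-0.0153,-0.25],"yaw":1.836}]' 0
python3 - <<'E'
from clipfit import *
snap("wrist","c1")
u=[pix("c1",p) for p in [(.4443,.0311,.003),(.4337,.068,.003),(.4587,.0283,.003)]];print(np.round(u))
E
```

```text
clock: 52.68
position: [0.449, -0.039, -0.0129]
ee_rot: [0.601, 0.799, -0.0, -0.001]
ft_force: [0.4, -0.8, 1.0]
grip_width: 1.0
grasp_force: 0.0
[[309. 131.]
 [312.  44.]
 [335. 145.]]
```

```bash
python3 -m inch '[{"slide":[0,-0.002,-0.005],"yaw":0},{"slide":[0,-0.002,-0.01],"yaw":0},{"slide":[0,-0.002,-0.01],"yaw":0},{"slide":[0,-0.002,-0.01],"yaw":0}]'|grep -E "pos|ft_"
python3 -m inch '[{"slide":[0,0,0],"yaw":0},{"slide":[0,0,0],"yaw":0},{"slide":[0,0,0],"yaw":0},{"slide":[0,0,0],"yaw":0},{"slide":[0,0,0],"yaw":0},{"slide":[0,0,0],"yaw":0},{"slide":[0,0,0],"yaw":0}]' 255 60
```

```text
position: [0.4494, -0.0421, -0.0224]
ft_force: [-1.3, -0.7, -0.2]
clock: 53.65
position: [0.4508, -0.0422, -0.0211]
ee_rot: [0.602, 0.799, 0.001, 0.001]
ft_force: [1.2, 0.3, 0.6]
grip_width: 0.209
grasp_force: 0.5
```

```bash
python3 -m inch '[{"slide":[0,0,0],"yaw":0},{"slide":[0,0,0],"yaw":0}]'
python3 - <<'E'
from h import *
snap("wrist","c2")
im=np.load('pics/c2.npz')['im'];g=cv2.cvtColor(im,cv2.COLOR_BGR2GRAY)
for r in g[40:320:7,180:420:3].astype(int): print(''.join(" .:-=+*#%@"[min(9,v//26)] for v in r))
E
```

```text
clock: 53.82
position: [0.4504, -0.0419, -0.0216]
ee_rot: [0.601, 0.799, 0.001, 0.001]
ft_force: [-2.0, 0.3, 13.5]
grip_width: 0.021
grasp_force: 59.6
++++++++++++++++++**+++**+++++-:-::+++++++++++++++++++++++++++++++++++++++++++++
+++++++++++++++++::::+++++++++-:-::++++++++++++++++++++++++***++++*****+++++++++
+++++++++++++++++::--::=++++++::-::++++++++++++++++++++++++++++++****+++++++++++
+++++++++++++++++++.::--:=++++=:-::+++++++++++++++++++++++++++++++++++++++++++++
**+++++++++++++++++*+::--:=+++=:-::++****+++++++++++++++++++++++++++++++++++++*+
++++++++++++++++++++**-:--:-++-:-::+++++++++++++++++++++++++++++++++++++++*+++++
+++++++++++++++++++++++=::-::*=:-::=+++++*+++++++++++++++++*++++++++++++++++++++
=+++++++++++++++++++++++-::-::-:-::+++++**++++++++++++++++++++++++++++++++++++++
+++++++++++++++++++++++::--:::=:-::+++++*+++++++++++++++++++++++++++++++++++++++
++++++++++=++++++++++-:--:.==++:-::+++++++++++++++++++++++++++++++++++++++++++++
+++===+++++++++=====::-..-++++=:-::+++++++++++++++++++++++++++++*+++++++++++++++
+=====+++++++=======:::::======:::.=++++++++++++++++++++++
[... 1590 characters left out ...]
::: ...:::::::::::::::::-===:-=++++=====++++++++-:--
::::::::::::....:::::::    :::: .  :::.    ::::::::::::::::::::::-===:-=+++::-=*
::::::::::::....::::::.    :::: .  ::::    .::::::::::::::::::::::::::::-+:--+##
::::::::::::....::::::    .:::: .  ::::     :::::::::::::::::------:----::--*###
::::::::::::....:::::        .- .  -.        :::::::::::::::-----------:::=*####
----.       ....:::             ..            .:::::::       :--------:::-+##%##
                                ..                  .             :--::-=+%#%##%
                                ::                                    .=====+#%%
                                ::                                         :+%%#
```

```bash
python3 -m inch '[{"slide":[0,0,0],"yaw":0},{"slide":[0,0,0],"yaw":0},{"slide":[0,0,0],"yaw":0},{"slide":[0,0,0.03],"yaw":0},{"slide":[0.005,-0.03,0.06],"yaw":0},{"slide":[0.01,-0.06,0.09],"yaw":0},{"slide":[0.015,-0.09,0.1],"yaw":0},{"slide":[0.015,-0.09,0.1],"yaw":0},{"slide":[0.015,-0.09,0.1],"yaw":0}]' 110
python3 - <<'E'
from clipfit import *
snap("wrist","c3");o=get_obs();print(o['position'],o['grip_width'])
q=[pix("c3",p) for p in [(.436,-.046,.003),(.42,.07,.003),(.45,-.08,.003)]];print(np.round(q))
im=np.load('pics/c3.npz')['im'];g=im.max(2);bl=cv2.GaussianBlur(g.astype(np.float32),(0,0),12)
m=((g<bl*0.66)&(g<120)).astype(np.uint8)
n,l,s,c=cv2.connectedComponentsWithStats(m,connectivity=8)
for i in range(1,n):
    if s[i,4]>150: print(i,s[i],c[i].round(0))
    if 500<s[i,4]<3500 and s[i,1]+s[i,3]<300:
        v,u=np.nonzero(l==i);print('   ',fit(np.array([world("c3",a,b,.003)[:2] for a,b in zip(u,v)])))
E
```

```text
clock: 54.62
position: [0.4646, -0.1337, 0.0779]
ee_rot: [0.603, 0.798, 0.0, 0.001]
ft_force: [-0.5, 0.8, -1.0]
grip_width: 0.57
grasp_force: 0.0
[ 0.46398512 -0.1320329   0.07706299] 0.5682181651486627
[[274.  99.]
 [298. -89.]
 [279. 147.]]
1 [ 240    0   55  140 1870] [269.  75.]
    (array([0.4328, 0.0173]), np.float64(99.2), 1, np.float64(3.43), array([ 0.4295, -0.0562]))
2 [325   0 104 218 539] [380.  99.]
    (array([ 0.5165, -0.0024]), np.float64(83.0), -1, np.float64(5.02), array([ 0.5226, -0.0757]))
4 [511  71  33 101 232] [520. 120.]
5 [ 523   71   37   97 1195] [537. 120.]
    (array([0.6199, 0.0181]), np.float64(121.7), -1, np.float64(6.55), array([ 0.6704, -0.0353]))
6 [    0   163   263   257 12392] [116. 316.]
9 [425 211  50  70 269] [441. 239.]
12 [441 215  69  70 542] [464. 239.]
    (array([ 0.6327, -0.0768]), np.float64(72.6), -1, np.float64(6.27), array([ 0.6254, -0.15  ]))
14 [475 249  51  49 655] [491. 268.]
    (array([ 0.6567, -0.104 ]), np.float64(92.1), -1, np.float64(8.43), array([ 0.6742, -0.1754]))
15 [  224   252   336   168 11708] [408. 344.]
18 [497 266  52  47 614] [517. 284.]
233 [125 377  48  43 767] [152. 404.]
```

```bash
python3 - <<'E'
from clipfit import *
im=np.load('pics/c3.npz')['im'];g=im.max(2);bl=cv2.GaussianBlur(g.astype(np.float32),(0,0),12)
m=((g<bl*0.66)&(g<120)).astype(np.uint8);n,l,s,c=cv2.connectedComponentsWithStats(m,connectivity=8)
v,u=np.nonzero(l==1);p=np.array([world("c3",a,b,.003)[:2] for a,b in zip(u,v)])
for a0 in (96,106,116):
    q=least_squares(lambda q:cKDTree(place(T,q,1)).query(p)[0]*1e3,(.43,.02,np.radians(a0)),loss='soft_l1',diff_step=1e-4,x_scale=[.01,.01,.1])
    print(q.cost,q.x[:2].round(4),np.degrees(q.x[2]).round(1),place(np.array([[-.072,.015]]),q.x,1)[0].round(4),np.abs(q.fun).mean())
E
```

```text
2648.2672801486233 [0.4317 0.0235] 99.8 [ 0.4292 -0.05  ] 2.105555301973647
2648.2833529756804 [0.4316 0.0235] 99.8 [ 0.4292 -0.05  ] 2.1055465710134333
2648.267257597362 [0.4317 0.0235] 99.8 [ 0.4292 -0.05  ] 2.10556345852884
```

```bash
python3 -m inch '[{"slide":[-0.015,0.035,0],"yaw":-0.05},{"slide":[-0.03,0.07,0],"yaw":-0.106},{"slide":[-0.035,0.082,-0.03],"yaw":-0.106},{"slide":[-0.035,0.082,-0.06],"yaw":-0.106},{"slide":[-0.035,0.082,-0.085],"yaw":-0.106},{"slide":[-0.035,0.082,-0.095],"yaw":-0.106},{"slide":[-0.035,0.082,-0.095],"yaw":-0.106},{"slide":[-0.035,0.082,-0.095],"yaw":-0.106}]' 98
python3 -m inch '[{"slide":[0,0,-0.003],"yaw":0},{"slide":[0,0,-0.005],"yaw":0},{"slide":[0,0,-0.005],"yaw":0}]'|grep -E "pos|ft_"
python3 -m inch '[{"slide":[0,0,-0.002],"yaw":0},{"slide":[0,0,-0.003],"yaw":0},{"slide":[0,0,-0.003],"yaw":0}]'|grep -E "pos|ft_"
python3 -m inch '[{"slide":[0,0,-0.001],"yaw":0},{"slide":[0,0,-0.002],"yaw":0},{"slide":[0,0,-0.002],"yaw":0}]'|grep -E "pos|ft_"
```

```text
clock: 55.33
position: [0.429, -0.0495, -0.0175]
ee_rot: [0.643, 0.766, -0.0, -0.001]
ft_force: [-0.7, -1.6, -0.7]
grip_width: 0.613
grasp_force: 0.0
position: [0.43, -0.0501, -0.0219]
ft_force: [-0.1, 0.4, 0.4]
position: [0.4294, -0.0501, -0.0255]
ft_force: [0.2, -0.7, 0.2]
position: [0.4293, -0.05, -0.0276]
ft_force: [-0.2, 0.2, 0.0]
```

```bash
python3 -m inch '[{"slide":[0,0,0.001],"yaw":0},{"slide":[0,0,0.001],"yaw":0},{"slide":[0,0,0.001],"yaw":0},{"slide":[0,0,0.001],"yaw":0},{"slide":[0,0,0.001],"yaw":0},{"slide":[0,0,0.001],"yaw":0},{"slide":[0,0,0.001],"yaw":0}]' 255 60
```

```text
clock: 56.67
position: [0.4305, -0.05, -0.0253]
ee_rot: [0.643, 0.766, 0.001, 0.001]
ft_force: [-2.5, -0.1, 12.9]
grip_width: 0.39
grasp_force: 61.8
```

```bash
python3 -m inch '[{"slide":[0,0,0.04],"yaw":0},{"slide":[0,0,0.08],"yaw":0},{"slide":[0.01,0.01,0.11],"yaw":-0.1},{"slide":[0.0955,0.1085,0.115],"yaw":-2.094},{"slide":[0.0955,0.1085,0.115],"yaw":-2.094},{"slide":[0.0955,0.1085,0.115],"yaw":-2.094},{"slide":[0.0955,0.1085,0.115],"yaw":-2.094},{"slide":[0.0955,0.1085,0.115],"yaw":-2.094},{"slide":[0.0955,0.1085,0.115],"yaw":-2.094},{"slide":[0.0955,0.1085,0.115],"yaw":-2.094},{"slide":[0.0955,0.1085,0.115],"yaw":-2.094},{"slide":[0.0955,0.1085,0.115],"yaw":-2.094},{"slide":[0.0955,0.1085,0.115],"yaw":-2.094},{"slide":[0.0955,0.1085,0.115],"yaw":-2.094},{"slide":[0.0955,0.1085,0.115],"yaw":-2.094},{"slide":[0.0955,0.1085,0.115],"yaw":-2.094},{"slide":[0.0955,0.1085,0.115],"yaw":-2.094},{"slide":[0.0955,0.1085,0.115],"yaw":-2.094},{"slide":[0.0955,0.1085,0.115],"yaw":-2.094},{"slide":[0.0955,0.1085,0.115],"yaw":-2.094}]'
python3 -m inch '[{"slide":[0,0,-0.02],"yaw":0},{"slide":[0,0,-0.04],"yaw":0},{"slide":[0,0,-0.0535],"yaw":0},{"slide":[0,0,-0.0535],"yaw":0},{"slide":[0,0,-0.0535],"yaw":0}]'
python3 - <<'E'
from h import *
snap("wrist","k2");o=get_obs();p=o['position'];q=o['ee_rot'];yaw=2*np.arctan2(q[1],q[0]);print(p,np.degrees(yaw),o['joint_pos'][6])
c,s=np.cos(yaw),np.sin(yaw)
for a,b in ((.072,-.015),(.11,-.015),(.086,-.008),(.103,.003)): print(pix("k2",(p[0]+c*a-s*b,p[1]+s*a+c*b,p[2]+.0283)).round(0))
g=cv2.cvtColor(np.load('pics/k2.npz')['im'],cv2.COLOR_BGR2GRAY)
for r in g[60:260:6,190:430:3].astype(int): print(''.join(" .:-=+*#%@"[min(9,v//26)] for v in r))
E
```

```text
clock: 58.33
position: [0.5247, 0.0585, 0.0884]
ee_rot: [0.984, -0.177, -0.0, 0.0]
ft_force: [-0.4, 0.6, -0.4]
grip_width: 0.387
grasp_force: 60.1
clock: 58.75
position: [0.5244, 0.0584, 0.0348]
ee_rot: [0.985, -0.172, -0.001, 0.0]
ft_force: [0.7, 0.5, -1.2]
grip_width: 0.388
grasp_force: 60.0
[0.52517094 0.05848674 0.0356105 ] -19.8974295617584 -2.096992149825043
[310. 118.]
[313.  20.]
[295.  84.]
[269.  39.]
###################**+*#*=**::-::=+++:::::+++*******+=*##*=========+############
#####################**+*##*=.:-::+**:::::*****+=**=###*==============##########
#######################****+**::-::-=:::::-=*#*+######================##########
#########################******::-::*:::::=***#####*+===================########
###########################****:::-:.::-::#######*+=====================++######
###########################**-:::::.-::-::###+============================######
############################::-:::--#-:-::*================================+####
##########################*::-:.--+**-:-:.==================================####
##########################=:-::==-*+=
[... 1368 characters left out ...]
---------:...-====================------------------
*****----------------.....-----------:...:===========--:------------------------
*****=--------------.....------------:...:---::::::::::::-----------------------
*****+------------=....:-------------.....::::::::::::::------------------------
************=--=*+....:-----:::::::::....:::::::::::::::------------------------
*****************:...-===::-==:::::::....:::::::::::::::------------------------
*********++======:...-====-::====-:::....::::::::::::::-------------------------
++============::: ...:=====-:::::::::.... ::::::--------------------------------
=============:::.  ..:===============:... .:::::--------------------------------
```

```bash
python3 -m inch '[{"slide":[0.0094,-0.0032,0.0006],"yaw":0},{"slide":[0.0188,-0.0063,0.0006],"yaw":0},{"slide":[0.0235,-0.008,0.0006],"yaw":0},{"slide":[0.0282,-0.0098,0.0006],"yaw":0},{"slide":[0.0282,-0.0098,0.0006],"yaw":0}]'
python3 -m inch '[{"slide":[0.0047,-0.0017,0],"yaw":0},{"slide":[0.0094,-0.0034,0],"yaw":0},{"slide":[0.0094,-0.0034,0],"yaw":0}]'
```

```text
clock: 59.22
position: [0.5543, 0.0479, 0.0358]
ee_rot: [0.985, -0.174, 0.0, 0.0]
ft_force: [0.2, -0.0, -0.9]
grip_width: 0.389
grasp_force: 59.9
clock: 59.47
position: [0.5632, 0.0449, 0.0356]
ee_rot: [0.985, -0.174, 0.0, 0.0]
ft_force: [0.7, -1.0, -0.9]
grip_width: 0.389
grasp_force: 59.8
```

```bash
python3 -m inch '[{"slide":[0.005,-0.0018,0],"yaw":0},{"slide":[0.01,-0.0036,0],"yaw":0},{"slide":[0.015,-0.0054,0],"yaw":0},{"slide":[0.015,-0.0054,0],"yaw":0}]'
python3 -m inch '[{"slide":[0.004,-0.0014,0],"yaw":0},{"slide":[0.008,-0.0028,0],"yaw":0},{"slide":[0.0115,-0.0041,0],"yaw":0},{"slide":[0.0115,-0.0041,0],"yaw":0},{"slide":[0.0115,-0.0041,0],"yaw":0}]'
```

```text
clock: 59.8
position: [0.579, 0.0393, 0.0359]
ee_rot: [0.985, -0.174, 0.001, 0.0]
ft_force: [1.4, -0.2, -1.4]
grip_width: 0.387
grasp_force: 59.9
clock: 60.22
position: [0.5893, 0.0358, 0.0356]
ee_rot: [0.985, -0.174, 0.0, 0.0]
ft_force: [0.3, -1.1, -1.5]
grip_width: 0.385
grasp_force: 60.0
```

```bash
python3 - <<'E'
from h import *
snap("wrist","k3");o=get_obs();p=o['position'];q=o['ee_rot'];yaw=2*np.arctan2(q[1],q[0]);print(p,np.degrees(yaw))
print(pix("k3",(.6496,-.0024,.086)),pix("k3",(.6496,-.0024,.0645)))
g=cv2.cvtColor(np.load('pics/k3.npz')['im'],cv2.COLOR_BGR2GRAY)
for r in g[0:250:6,210:400:2].astype(int): print(''.join(" .:-=+*#%@"[min(9,v//26)] for v in r))
E
```

```text
[0.58912713 0.03578726 0.03566527] -20.007167643060956
[317.34793117 123.64620833] [311.16865883 124.56087236]
=======+++===============+====+++++===+++++=++*****************#**************#****************
===+++++++++=====+++++=========++++****************####************#***************************
++==+++++++==+++++===+++***************########*********######*********************************
++====+++++=++****###*******##########******##=:::::-***************************************###
+++****####******############***##########***+.::::::*****************************#####****####
#******##########**#############**************.::::::*#####************######**#*###********###
######*##############***+::::-****###########*.::::::*******############******#*#########******
##########*********#****:::::::::*###########*:::::::###########****##########*#***************
*******#***##########*##*-.:::::::::+#######*+:::::::**###*##########****************#*********
*########***#########***####=.::::::::+******+:::::::+*********############*************++*****
*###########****#############
[... 2342 characters left out ...]
============================
-----------------------:......:---------------......===========================================
---------------------:.......-----------------......-==========================================
--------------------.......-------------------......--=-=-------------------===================
-=-------------++-.......:--------------------......-------------------------==================
*++++++=-----=++-......:----------------------......------------------------===================
***************+.....:++----------------------......------------------------===================
***************+.....:+***+----++=------------......------------------------===================
```

```bash
python3 - <<'E'
from h import *
a=np.radians(-20);d=np.array([np.cos(a),np.sin(a)]);n=np.array([-d[1],d[0]]);S=np.array([.6496,-.0024])
for k,u,v in (("tip",308,18),("pinch",294,84),("apex",268,118),("pinch-",294,156),("leg",308,160)):
    w=world("k3",u,v,.0645)[:2]-S;print(k,(w@d*1e3).round(1),(w@n*1e3).round(1))
E
```

```text
tip 41.9 2.6
pinch 16.8 8.0
apex 2.8 19.3
pinch- -13.9 7.5
leg -15.7 1.0
```

Clip B is through sp2, with the bent leg snapped round the shaft. I'll ease it back 1.5 mm, release, and go for clip A.

```bash
python3 -m inch '[{"slide":[-0.0014,0.0005,0],"yaw":0},{"slide":[-0.0014,0.0005,0],"yaw":0},{"slide":[-0.0014,0.0005,0],"yaw":0}]'
python3 -m inch '[{"slide":[0,0,0],"yaw":0},{"slide":[0,0,0],"yaw":0},{"slide":[0,0,0],"yaw":0},{"slide":[0,0,0],"yaw":0},{"slide":[0,0,0.03],"yaw":0},{"slide":[0,0,0.06],"yaw":0},{"slide":[0,0,0.06],"yaw":0}]' 60
python3 - <<'E'
from h import *
snap("wrist","k4")
a=cv2.cvtColor(np.load('pics/k4.npz')['im'],cv2.COLOR_BGR2GRAY)
for r in a[100:300:7,210:400:3].astype(int): print(''.join(" .:-=+*#%@"[min(9,v//26)] for v in r))
E
python3 -m inch '[{"slide":[-0.02,0.01,0.03],"yaw":0.1},{"slide":[-0.1975,0.064,0.075],"yaw":1.599},{"slide":[-0.1975,0.064,0.075],"yaw":1.599},{"slide":[-0.1975,0.064,0.075],"yaw":1.599},{"slide":[-0.1975,0.064,0.075],"yaw":1.599},{"slide":[-0.1975,0.064,0.075],"yaw":1.599},{"slide":[-0.1975,0.064,0.075],"yaw":1.599},{"slide":[-0.1975,0.064,0.075],"yaw":1.599},{"slide":[-0.1975,0.064,0.075],"yaw":1.599},{"slide":[-0.1975,0.064,0.075],"yaw":1.599},{"slide":[-0.1975,0.064,0.075],"yaw":1.599},{"slide":[-0.1975,0.064,0.075],"yaw":1.599},{"slide":[-0.1975,0.064,0.075],"yaw":1.599},{"slide":[-0.1975,0.064,0.075],"yaw":1.599},{"slide":[-0.1975,0.064,0.075],"yaw":1.599},{"slide":[-0.1975,0.064,0.075],"yaw":1.599}]' 98
python3 - <<'E'
from clipfit import *
snap("wrist","c5");o=get_obs();print(o['position'],o['grip_width'])
P=place(T,(.4392,.2021,np.radians(71.6)),1);U=np.array([pix("c5",(x,y,.003)) for x,y in P]);print(U.min(0),U.max(0))
im=np.load('pics/c5.npz')['im'];g=im.max(2);bl=cv2.GaussianBlur(g.astype(np.float32),(0,0),12)
m=((g<bl*0.66)&(g<120)).astype(np.uint8)
n,l,s,c=cv2.connectedComponentsWithStats(m,connectivity=8)
for i in range(1,n):
    if 400<s[i,4]<4000: print(i,s[i],c[i].round(0))
E
```

```text
clock: 60.52
position: [0.5873, 0.0364, 0.0356]
ee_rot: [0.985, -0.174, -0.0, 0.0]
ft_force: [-0.4, -0.2, -1.3]
grip_width: 0.387
grasp_force: 60.0
clock: 61.1
position: [0.5909, 0.0366, 0.1015]
ee_rot: [0.985, -0.174, 0.004, -0.001]
ft_force: [1.2, 0.2, 0.4]
grip_width: 0.763
grasp_force: 0.0
***************+++++++++=.::+.:.++++++++++++**+======--------:+-
***************+++++++++-:::..::*====++++++++*++--------=----:--
**************++++++++=:::..::::::::-==+++++++**+--========---:-
**************+++++++=....:::------:::==++++++**+====-=======---
**************+++++++:...:::--------::-=++++++***=====-======---
**************+++++++=...::::-------::==++++++***===============
**************++++++++-....::::::::::==+++++++**==========-=---=
***************++++++++=........::====+++++++**+====--========-=
****************+++++++++:.....:===+++++++++**+=================
**************+***++++++...==..:++++++++++**+==================-
******+-----=+++++++++-...++=..-++++++++**+=====================
******------------:=+...=+++=..-++++*+*+========================
*+++++-------------:...-+
[... 944 characters left out ...]
.::::
 =*****+==--=====--====---==-==----=====--==:        .....   :::
 ==========-======--====---========-----=====        .::        
clock: 62.48
position: [0.3899, 0.1003, 0.1703]
ee_rot: [0.812, 0.583, -0.0, -0.0]
ft_force: [0.3, 0.5, 1.0]
grip_width: 0.612
grasp_force: 0.0
[0.39001286 0.10025492 0.17041877] 0.6158648551258674
[264.12599954  45.90930622] [292.39971128 180.51136846]
1 [ 191    0  243   40 2058] [297.  17.]
2 [384  41  29 250 576] [398. 159.]
3 [ 262   43   33  140 1399] [282. 116.]
5 [ 484   44   43   85 1083] [501.  92.]
7 [529  58  29  47 551] [540.  83.]
12 [ 458  172  102   69 1972] [509. 204.]
22 [ 48 253  43  56 423] [ 72. 278.]
40 [500 273  56  54 574] [519. 291.]
```

Clip B stayed in place. Fit clip A (component 3).

```bash
python3 -c "
from clipfit import *
comps('c5',dict(A=(258,38,299,188)))
o=get_obs();q=o['ee_rot'];print(o['position'],np.degrees(2*np.arctan2(q[1],q[0])))"
```

```text
A 1399 (array([0.4392, 0.2022]), np.float64(71.9), 1, np.float64(1.75), array([0.4026, 0.1384]))
[0.39001286 0.10025492 0.17041877] 71.40625715895143
```

```bash
python3 -m inch '[{"slide":[0.006,0.02,-0.03],"yaw":0.008},{"slide":[0.0126,0.0382,-0.06],"yaw":0.008},{"slide":[0.0126,0.0382,-0.1],"yaw":0.008},{"slide":[0.0126,0.0382,-0.14],"yaw":0.008},{"slide":[0.0126,0.0382,-0.17],"yaw":0.008},{"slide":[0.0126,0.0382,-0.185],"yaw":0.008},{"slide":[0.0126,0.0382,-0.193],"yaw":0.008},{"slide":[0.0126,0.0382,-0.1967],"yaw":0.008},{"slide":[0.0126,0.0382,-0.1967],"yaw":0.008},{"slide":[0.0126,0.0382,-0.1967],"yaw":0.008}]'
python3 -m inch '[{"slide":[0,0,0],"yaw":0},{"slide":[0,0,0],"yaw":0},{"slide":[0,0,0],"yaw":0},{"slide":[0,0,0],"yaw":0},{"slide":[0,0,0],"yaw":0},{"slide":[0,0,0],"yaw":0}]' 255 60
```

```text
clock: 63.37
position: [0.4036, 0.1388, -0.0251]
ee_rot: [0.809, 0.588, 0.001, 0.0]
ft_force: [0.3, -0.6, 0.8]
grip_width: 0.613
grasp_force: 0.0
clock: 63.87
position: [0.4037, 0.1389, -0.0246]
ee_rot: [0.809, 0.588, 0.001, 0.0]
ft_force: [-2.3, -2.1, 9.9]
grip_width: 0.383
grasp_force: 58.6
```

```bash
python3 -m inch '[{"slide":[0,0,0.04],"yaw":0},{"slide":[0,0,0.08],"yaw":0},{"slide":[0.01,0,0.115],"yaw":-0.1},{"slide":[0.05,0.0105,0.115],"yaw":-1.335},{"slide":[0.09,0.0105,0.115],"yaw":-1.335},{"slide":[0.1222,0.0105,0.115],"yaw":-1.335},{"slide":[0.1222,0.0105,0.115],"yaw":-1.335},{"slide":[0.1222,0.0105,0.115],"yaw":-1.335},{"slide":[0.1222,0.0105,0.115],"yaw":-1.335},{"slide":[0.1222,0.0105,0.115],"yaw":-1.335},{"slide":[0.1222,0.0105,0.115],"yaw":-1.335},{"slide":[0.1222,0.0105,0.115],"yaw":-1.335},{"slide":[0.1222,0.0105,0.115],"yaw":-1.335},{"slide":[0.1222,0.0105,0.115],"yaw":-1.335},{"slide":[0.1222,0.0105,0.095],"yaw":-1.335},{"slide":[0.1222,0.0105,0.07],"yaw":-1.335},{"slide":[0.1222,0.0105,0.0612],"yaw":-1.335},{"slide":[0.1222,0.0105,0.0612],"yaw":-1.335},{"slide":[0.1222,0.0105,0.0612],"yaw":-1.335}]'
python3 - <<'E'
from h import *
snap("wrist","k5");o=get_obs();p=o['position'];q=o['ee_rot'];yaw=2*np.arctan2(q[1],q[0]);print(p,np.degrees(yaw),o['grasp_force'])
c,s=np.cos(yaw),np.sin(yaw)
for a,b in ((.072,-.015),(.11,-.015),(.086,-.008),(.103,.003)): print(pix("k5",(p[0]+c*a-s*b,p[1]+s*a+c*b,p[2]+.0283)).round(0))
g=cv2.cvtColor(np.load('pics/k5.npz')['im'],cv2.COLOR_BGR2GRAY)
for r in g[0:200:6,220:390:3].astype(int): print(''.join(" .:-=+*#%@"[min(9,v//26)] for v in r))
E
```

```text
clock: 65.45
position: [0.525, 0.1489, 0.0356]
ee_rot: [0.999, -0.038, -0.0, 0.0]
ft_force: [-1.0, 0.4, 0.2]
grip_width: 0.388
grasp_force: 60.5
[0.52554215 0.14915139 0.03627635] -4.359365924064291 60.51723680160649
[311. 118.]
[314.  21.]
[296.  84.]
[270.  40.]
%%%##############*----:-%%%%%%%%%%%%-::-###############%%
%%%################*------::------:::-################%%%
%%%%#################*=------------=#################%%%%
%%%%%#####################+++**+####################%%%%%
%%%#%%#######################---:=#################%%%%%%
%%%%#%%######################:--:-################%%%%%%%
%%%%%##%#####################:--:-##############%%%%%%%%%
%%%%%%#%#######:--:+########*:--:=###############*%%%%%%%
%%%%%%%##%#*##*:----:*######*:--:=############*#%%%%%%%%%
%%%%%%%%%##%=*#*:::---:*####*:--:=##########++%%%%%%%%%%%
%%%%%%%%%%%*#%%-**-:---:####*:--:+######+++*%%%%%%%%%%%%%
%%%%%%%%%%%%%%*#%%*::---:*#**:--:+*+====*%%%%%%%%%%%%%%%%
%%%%%%%%%%%%%%%###=##:--::==-:--:=+*=*%%%%%%%%%%%%%%%%%%%
%%%%%%%%%%%%%%%%%%%%%#:---:==:--:+%%%%%%%%%%%%%%%%%%%%%%%
%%%%%%%%%%%%%%%%%%%##%#
[... 436 characters left out ...]
++++
%%%%%%%%%%%%%%%%%*:--:%++==%---:-++++++++++++++++++++++++
%%%%%%%%%%%%%%%%%%:--::++===:--:-++++++++++++++++++++++++
%%%%%%%%%%%%%%%====..::::==+:.:.-++++++++++++++++++++++++
%%%%%%%%%%%%%%%=====-..:::=+..:.-++++++++++++++++++++++++
%%%%%%%%%%%%%%%=======....:+..:.=++++++++++++++++++++++++
%%%%%%%%%%%%%%%========....:..:.=++++++++++++++++++++++++
%%%%%%%%%%%%%%%#======.....+..:.=++++++++++++++++++++++++
%%%%%%%%%%%%%%%#====-....:==..:.+++++++++++++++++++++++++
%%%%%%%%%%%%%======-....-===....+++++++++++++++++++++++++
%%%%%%%%%%%%%%%===.....=====....+++++++++++++++++++++++++
%%%%%%%%%%%%%%#==.....======....+++++++++++++++++++++++++
=*#%%%%%%%%%##=-....:=======....+++++++++++++++++++++++++
```

```bash
python3 -m inch '[{"slide":[0.01,-0.0008,0],"yaw":0},{"slide":[0.018,-0.0014,0],"yaw":0},{"slide":[0.026,-0.002,0],"yaw":0},{"slide":[0.034,-0.0026,0],"yaw":0},{"slide":[0.034,-0.0026,0],"yaw":0}]'
python3 -m inch '[{"slide":[0.006,-0.0004,0],"yaw":0},{"slide":[0.011,-0.0008,0],"yaw":0},{"slide":[0.017,-0.0012,0],"yaw":0},{"slide":[0.017,-0.0012,0],"yaw":0}]'
python3 -m inch '[{"slide":[0.005,-0.0004,0],"yaw":0},{"slide":[0.01,-0.0008,0],"yaw":0},{"slide":[0.0152,-0.0012,0],"yaw":0},{"slide":[0.0152,-0.0012,0],"yaw":0},{"slide":[0.0152,-0.0012,0],"yaw":0}]'
python3 - <<'E'
from h import *
snap("wrist","k6")
g=cv2.cvtColor(np.load('pics/k6.npz')['im'],cv2.COLOR_BGR2GRAY)
for r in g[0:220:7,220:390:3].astype(int): print(''.join(" .:-=+*#%@"[min(9,v//26)] for v in r))
E
```

```text
clock: 65.92
position: [0.5609, 0.1461, 0.0355]
ee_rot: [0.999, -0.039, 0.001, -0.0]
ft_force: [-0.4, 1.1, -0.1]
grip_width: 0.386
grasp_force: 60.5
clock: 66.25
position: [0.5768, 0.1459, 0.0352]
ee_rot: [0.999, -0.038, 0.0, -0.0]
ft_force: [1.0, 2.7, 0.1]
grip_width: 0.381
grasp_force: 60.6
clock: 66.67
position: [0.5916, 0.1433, 0.0351]
ee_rot: [0.999, -0.039, 0.0, 0.0]
ft_force: [0.6, 0.4, -0.1]
grip_width: 0.385
grasp_force: 60.6
%%%%##%#%#%%##########%%%%%%%%%%%%%%%%%%%%%%%%%%%%%%%%%%%
%%%%%%%%%%%%%%%%%%%%%%%%%%%%%%%%%%%%%%%%%%%%%%%%%%%%%%%%%
%#%%%%%%%%%%%%%%%%%%%%%%%%%%%%%%%%%%%%%%%%%%%%%%%%%%%%%%%
%%%%%%%%%%%%%%%%%%%%%%%%%%%%%+:::*%%%%%%%%%%%%%%%%%%%%%%%
%%%%%%%%%%%%%%%%%%%%%%%%%%%%%::-::%%%%%%%%%%%%%%%%%%%%%%%
%%%%%%%%%%%%%%%%%%%%%%%%%%%%%::-:-%%%%%%%%%%%%%%%%%%%%%%%
%%%%%%%%%%%%%%*::::+%##******::-:-#%%%%%%%%%%%%%%%%%%%%%%
%%%%%%%%%%%%%%#::--::-*******::-:=******%%%%%%%%%%%%%%%%%
%%%%%%%%%%%%#****:::--:=****+::-:=*********%%%%%%%%%%%%%#
######%%%%#********::--:=***+::-:=***********#%%%%%%%%%%%
%%%%%%%%************=:--:=**+::-:+*************%%%%%%%%%%
%%%%%%#**************=:
[... 494 characters left out ...]
#===
%%%%************%%:....---====-=----:::++**********##++++
%%%%#************++-......::::::::::-++***********##*====
%%%%%#*************=-:....-=....-++++************##*=====
%%%%%%%***************+....:....=***************##+======
%%%###%%#*************.....*....+************###*========
########%%#*********=....=**....***********###*==========
############%#*****.....****....********####+++++++++=+==
##############%##+....=*****....****#####+===============
*#############*-.....*###*#*....####+====================
=-=--+**#*=----....:--------....=========================
============-.....----------....=========================
------------....:-----------....===--=======--===========
```

```bash
python3 -m inch '[{"slide":[0,0,0],"yaw":0},{"slide":[0,0,0],"yaw":0},{"slide":[0,0,0],"yaw":0},{"slide":[0,0,0],"yaw":0},{"slide":[0,0,0.03],"yaw":0},{"slide":[0,0,0.06],"yaw":0},{"slide":[0,0,0.09],"yaw":0}]' 60 | grep -E "pos|ft_"
python3 -m inch '[{"slide":[-0.02,-0.02,0.03],"yaw":0.1},{"slide":[-0.125,-0.399,0.045],"yaw":1.915},{"slide":[-0.125,-0.399,0.045],"yaw":1.915},{"slide":[-0.125,-0.399,0.045],"yaw":1.915},{"slide":[-0.125,-0.399,0.045],"yaw":1.915},{"slide":[-0.125,-0.399,0.045],"yaw":1.915},{"slide":[-0.125,-0.399,0.045],"yaw":1.915},{"slide":[-0.125,-0.399,0.045],"yaw":1.915},{"slide":[-0.125,-0.399,0.045],"yaw":1.915},{"slide":[-0.125,-0.399,0.045],"yaw":1.915},{"slide":[-0.125,-0.399,0.045],"yaw":1.915},{"slide":[-0.125,-0.399,0.045],"yaw":1.915},{"slide":[-0.125,-0.399,0.045],"yaw":1.915},{"slide":[-0.125,-0.399,0.045],"yaw":1.915},{"slide":[-0.125,-0.399,0.045],"yaw":1.915},{"slide":[-0.125,-0.399,0.045],"yaw":1.915},{"slide":[-0.125,-0.399,0.045],"yaw":1.915},{"slide":[-0.125,-0.399,0.045],"yaw":1.915},{"slide":[-0.125,-0.399,0.045],"yaw":1.915}]' 98
python3 - <<'E'
from clipfit import *
snap("wrist","c6");o=get_obs();q=o['ee_rot'];print(o['position'],np.degrees(2*np.arctan2(q[1],q[0])))
P=place(T,(.4487,-.1339,np.radians(105.3)),1);U=np.array([pix("c6",(x,y,.003)) for x,y in P]);a,b=U.min(0).astype(int)-12,U.max(0).astype(int)+12;print(a,b)
im=np.load('pics/c6.npz')['im'];g=im.max(2);bl=cv2.GaussianBlur(g.astype(np.float32),(0,0),12)
m=((g<bl*0.66)&(g<120)).astype(np.uint8)
n,l,s,c=cv2.connectedComponentsWithStats(m,connectivity=8)
for i in range(1,n):
    if 200<s[i,4]<4000: print(i,s[i],c[i].round(0))
comps('c6',dict(C=(max(a[0],0),max(a[1],0),b[0],b[1])))
E
```

```text
position: [0.5905, 0.1438, 0.126]
ft_force: [1.1, 0.8, 0.2]
clock: 68.88
position: [0.466, -0.255, 0.1702]
ee_rot: [0.608, 0.794, 0.0, 0.0]
ft_force: [0.2, -0.0, -0.0]
grip_width: 0.617
grasp_force: 0.0
[ 0.46605122 -0.25501245  0.17015351] 105.16505858585138
[252  24] [305 185]
2 [506   0  46  30 426] [521.  16.]
7 [ 261   35   34  142 1188] [282. 109.]
12 [468  91  22  43 367] [476. 114.]
17 [485  95  39  33 503] [500. 113.]
24 [  60  136   93  114 3878] [109. 190.]
54 [329 251  21  80 836] [337. 287.]
55 [206 252  20  81 854] [217. 287.]
84 [206 334  77  30 641] [237. 353.]
93 [ 370  340   99   80 3550] [417. 381.]
96 [  89  343   97   77 3286] [140. 384.]
C 1206 (array([ 0.4493, -0.1361]), np.float64(104.7), 1, np.float64(1.8), array([ 0.4531, -0.2095]))
```

```bash
python3 -m inch '[{"slide":[-0.006,0.02,-0.03],"yaw":-0.008},{"slide":[-0.013,0.0455,-0.06],"yaw":-0.008},{"slide":[-0.013,0.0455,-0.1],"yaw":-0.008},{"slide":[-0.013,0.0455,-0.14],"yaw":-0.008},{"slide":[-0.013,0.0455,-0.17],"yaw":-0.008},{"slide":[-0.013,0.0455,-0.185],"yaw":-0.008},{"slide":[-0.013,0.0455,-0.193],"yaw":-0.008},{"slide":[-0.013,0.0455,-0.1962],"yaw":-0.008},{"slide":[-0.013,0.0455,-0.1962],"yaw":-0.008},{"slide":[-0.013,0.0455,-0.1962],"yaw":-0.008}]'
python3 -m inch '[{"slide":[0,0,0],"yaw":0},{"slide":[0,0,0],"yaw":0},{"slide":[0,0,0],"yaw":0},{"slide":[0,0,0],"yaw":0},{"slide":[0,0,0],"yaw":0},{"slide":[0,0,0],"yaw":0}]' 255 60
```

```text
clock: 69.77
position: [0.454, -0.2099, -0.0249]
ee_rot: [0.61, 0.792, 0.0, 0.001]
ft_force: [0.3, -0.3, 0.6]
grip_width: 0.616
grasp_force: 0.0
clock: 70.27
position: [0.4543, -0.2099, -0.0244]
ee_rot: [0.61, 0.792, 0.001, 0.001]
ft_force: [-1.6, 1.0, 8.7]
grip_width: 0.385
grasp_force: 58.8
```

```bash
python3 -m inch '[{"slide":[0,0,0.04],"yaw":0},{"slide":[0,0,0.08],"yaw":0},{"slide":[0.01,0.03,0.115],"yaw":-0.1},{"slide":[0.0435,0.06,0.115],"yaw":-1.829},{"slide":[0.0435,0.1,0.115],"yaw":-1.829},{"slide":[0.0435,0.104,0.115],"yaw":-1.829},{"slide":[0.0435,0.104,0.115],"yaw":-1.829},{"slide":[0.0435,0.104,0.115],"yaw":-1.829},{"slide":[0.0435,0.104,0.115],"yaw":-1.829},{"slide":[0.0435,0.104,0.115],"yaw":-1.829},{"slide":[0.0435,0.104,0.115],"yaw":-1.829},{"slide":[0.0435,0.104,0.115],"yaw":-1.829},{"slide":[0.0435,0.104,0.115],"yaw":-1.829},{"slide":[0.0435,0.104,0.115],"yaw":-1.829},{"slide":[0.0435,0.104,0.115],"yaw":-1.829},{"slide":[0.0435,0.104,0.115],"yaw":-1.829},{"slide":[0.0435,0.104,0.095],"yaw":-1.829},{"slide":[0.0435,0.104,0.07],"yaw":-1.829},{"slide":[0.0435,0.104,0.0606],"yaw":-1.829},{"slide":[0.0435,0.104,0.0606],"yaw":-1.829}]'
python3 -m inch '[{"slide":[0,0,0],"yaw":0},{"slide":[0,0,0],"yaw":0}]' >/dev/null
python3 - <<'E'
from h import *
snap("wrist","k7");o=get_obs();p=o['position'];q=o['ee_rot'];yaw=2*np.arctan2(q[1],q[0]);print(p,np.degrees(yaw),o['grasp_force'],o['grip_width'])
c,s=np.cos(yaw),np.sin(yaw)
for a,b in ((.11,-.015),(.086,-.008)): print(pix("k7",(p[0]+c*a-s*b,p[1]+s*a+c*b,p[2]+.0283)).round(0))
g=cv2.cvtColor(np.load('pics/k7.npz')['im'],cv2.COLOR_BGR2GRAY)
for r in g[0:130:6,220:390:3].astype(int): print(''.join(" .:-=+*#%@"[min(9,v//26)] for v in r))
E
```

```text
clock: 71.93
position: [0.495, -0.1053, 0.033]
ee_rot: [1.0, 0.001, -0.002, -0.0]
ft_force: [-0.9, -0.2, 0.2]
grip_width: 0.385
grasp_force: 60.5
[ 0.49756366 -0.10568794  0.03590637] 0.06422946839145181 60.54438245482743 0.38288089515705065
[314.  23.]
[296.  85.]
#####**************-::::*###############+:-**************
######**************+::::::-*######*-::::+**************#
######****************=::::::::::::::::+***************##
####*#*******************+-::::::::=*******************##
####*###****+***************+::::=********************###
#####**##****+**************+::::=*******************####
#######*#*****++-=**********+::::+******************#####
#######*******-:::::********=::::*********+********######
#######**+*****.::-:::+*****=::::+****+++********+*######
##########***+**=.::-::+++++=::::+++++*********+*########
###########*+**=+*=.:-::+*++-::::***********==###########
#############**+##*-.:-::***-::::*******==+##############
###############**-=**::-::--:::::---==*-*################
################*****+::-::--::::---#####################
##################****+::-::-:-::+#######################
###################*+::-:::-::-::+#######################
###################-::::.---::-::########################
##################::-::----*:...:===+####################
################*-:-:.+=-=*#:...:========################
################*::::-===**#....:========+****###########
################+::::*===***....:=================##***##
################*::::=*=-=+=....-========================
```

```bash
python3 -m inch '[{"slide":[0.01,0,0.0003],"yaw":0},{"slide":[0.018,0,0.0003],"yaw":0},{"slide":[0.026,0,0.0003],"yaw":0},{"slide":[0.034,0,0.0003],"yaw":0},{"slide":[0.034,0,0.0003],"yaw":0}]'
python3 -m inch '[{"slide":[0.006,0,0],"yaw":0},{"slide":[0.011,0,0],"yaw":0},{"slide":[0.017,0,0],"yaw":0},{"slide":[0.017,0,0],"yaw":0}]'
python3 -m inch '[{"slide":[0.005,0,0],"yaw":0},{"slide":[0.01,0,0],"yaw":0},{"slide":[0.0155,0,0],"yaw":0},{"slide":[0.0155,0,0],"yaw":0},{"slide":[0.0155,0,0],"yaw":0}]'
python3 - <<'E'
from h import *
snap("wrist","k8")
g=cv2.cvtColor(np.load('pics/k8.npz')['im'],cv2.COLOR_BGR2GRAY)
for r in g[0:200:7,220:390:3].astype(int): print(''.join(" .:-=+*#%@"[min(9,v//26)] for v in r))
E
```

```text
clock: 72.57
position: [0.5327, -0.1054, 0.0351]
ee_rot: [1.0, 0.001, 0.001, 0.0]
ft_force: [0.1, -1.2, 0.1]
grip_width: 0.386
grasp_force: 60.5
clock: 72.9
position: [0.5484, -0.1053, 0.0347]
ee_rot: [1.0, 0.001, 0.0, 0.0]
ft_force: [1.0, 0.5, -0.1]
grip_width: 0.383
grasp_force: 60.6
clock: 73.32
position: [0.5637, -0.1057, 0.035]
ee_rot: [1.0, 0.0, 0.0, 0.0]
ft_force: [1.1, 0.3, 0.9]
grip_width: 0.387
grasp_force: 60.6
*********###########**********########****++++++++++++===
*********###############################################*
####**********************####**#########################
*#*********#################*::::=#######################
######**********############*::::=#######################
###############+-+##########*::::+#######################
##############::::::########*::::*#######################
###############:::::::+*****=::::+****###################
******###########=.:::::****=::::+*********##############
###############****-.::::*+*-::::+**+**+******###########
######*######*******-:::::++-::::+*****++*+*****#########
##****#####****++****+:::::*-::::*#*
[... 307 characters left out ...]
*###
######***++++***+:::..=--::-===========-:::==+++++****###
######***++++++**::::.--:::-===========-::-==+++++*******
########**+++++++=:-:..-:::::-------=-::::==++++++******=
########**++++++++::::..::::::::::::::::===++++++*******=
#########**++++++++#::......:::::::::=====++++++*******==
##########**+++++++++=....:=....-=======+++++++*******===
******#####***+++++++++....:....====+++++++++********====
********####****+++++-....=+....+++++++++++********======
**********####*****+.....+++....++++++++*********========
************######=....=++++....+++************==========
***************#*.....*****+....***********+=============
***************-....-******+....*******==================
```

```bash
python3 -m inch '[{"slide":[0,0,0],"yaw":0},{"slide":[0,0,0],"yaw":0},{"slide":[0,0,0],"yaw":0},{"slide":[0,0,0],"yaw":0},{"slide":[0,0,0.03],"yaw":0},{"slide":[0,0,0.06],"yaw":0},{"slide":[0,0,0.09],"yaw":0},{"slide":[0.01,0.03,0.12],"yaw":0},{"slide":[0.016,0.07,0.12],"yaw":0},{"slide":[0.016,0.106,0.12],"yaw":0},{"slide":[0.016,0.106,0.12],"yaw":0},{"slide":[0.016,0.106,0.12],"yaw":0},{"slide":[0.016,0.106,0.12],"yaw":0}]' 60
python3 - <<'E'
from h import *
snap("wrist","f1");snap("top","ft")
S={1:((.6618,.1237),-4.5),2:((.6496,-.0024),-20),3:((.6356,-.1209),0)}
c=np.load('pics/f1.npz');g=cv2.cvtColor(c['im'],cv2.COLOR_BGR2GRAY)
# rectify clip plane z=.0645 around each spindle, axes = clip frame
for i,((x,y),a) in S.items():
    a=np.radians(a);X=np.arange(44,-108,-4)/1e3;Y=np.arange(48,-30,-2)/1e3
    print('spindle',i)
    for xx in X:
        row=''
        for yy in Y:
            u,v=pix("f1",(x+np.cos(a)*xx-np.sin(a)*yy,y+np.sin(a)*xx+np.cos(a)*yy,.0645)).round().astype(int)
            row+=" .:-=+*#%@"[min(9,int(g[v,u])//26)] if 0<=u<560 and 0<=v<420 else '?'
        print(f'{xx*1e3:5.0f}',row)
E
```

```text
clock: 74.45
position: [0.5789, -0.0001, 0.1547]
ee_rot: [1.0, 0.0, -0.0, 0.0]
ft_force: [-0.6, -0.9, 0.4]
grip_width: 0.762
grasp_force: 0.0
spindle 1
   44 =====**+::::.**************************
   40 ====+*****+**********++****************
   36 ====+***************=:.:***************
   32 ====+********==*****=:..++++++++++++++=
   28 ====+*******+:::.+*+=::.+++++++++++++++
   24 ====+**********::..++::.-++++++++++++++
   20 ====+**********+::..+::.-++++++++++++++
   16 ====**********+++::..::..--***-==++++++
   12 ====+********++++=:::::..::-****=:-++++
    8 ====********+++=-------::::::::+*-::=++
    4 ====+******+++-++++**+---::...:-+*=::++
    0 ====*******+++=+++++++=--:::...:+*:::=+
   -4 ====*******+++-+++++++--:::...::=*-::=+
   -8 ====********+++---=--:-:::....:**=::-++
  -12 ====********+++++=::-:::..::=***=::=+++
  -16 ====*********+++++=::..:..:=**+::=+++++
  -20 ====**********++++++::.::.:++++++++++++
  -24 ====************+++::.:-:.-++++++++++++
  -28 ===+**************::.:+-:.:++++++++++++
  -32 ===+*************::.-++=:..++++++++++++
  -36 ===+************::.-**
[... 3615 characters left out ...]
**********
  -48 --====-...:------=**+...***************
  -52 ----=....--------=**+..:***************
  -56 ---=-:..-------=-=**=..:***************
  -60 -----...:--------=**=..=***************
  -64 --==-:..----------**:..-***************
  -68 --==-...-==--=====**:..+***************
  -72 -----...------===***...=***************
  -76 -----...-----=--=**+...****************
  -80 ===--...:-====-=***+..:****************
  -84 =====:...-======+*+...-****************
  -88 ======-....:-----:...=*****************
  -92 ========-:.........-*******************
  -96 =============--==***************+.::=**
 -100 --===============**************+.::::-*
 -104 ..::----=-=======****************+-:=**
```

```bash
python3 -c "
from workcell import *
print(hand_in())"
```

```text
the job is handed in; nothing more can be done
None
```

I handed the job in at about 75 s. The type holder and screwdriver are home in the foam tray, and all three white reels are flat on their own spindles, boss up. Each is secured by an R-clip through the cross-hole; in the final wrist-camera frame the bent legs look snapped round the shafts, with the middle spindle's clip about 3 mm deeper than the other two.

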